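# Seat a circuit board in the test jig and lock its toggle clamp

## Task

Get the board ready for testing: slide the green circuit board along the guides of the bench test jig until its front edge is fully home against the contact block, then press the handle of the jig's toggle clamp down with a fingertip until it snaps over centre onto its stop, so that the sprung pad stays pressed on the board by itself. Go by feel, with a light fingertip push on the board and no more than a firm one on the clamp, never driving either hard against its stop, and leave the things lying around where they are.

Things in the scene. Friction and masses are not known exactly. Their poses are not given: they have to be found in the camera images.
- test_jig: Bench test jig, fixed to the bench: grey metal plate 195 x 110 mm (x -100 to 95, y -55 to 55 mm), top at z 14. Origin on the bench, +x = direction in which the board slides home, z up; all jig sizes here are mm in this frame. Guides at the -x end, black contact block in the middle, steel toggle clamp at the +x end. Jig and clamp stand up to 20 N from the robot.
- jig_guides (a point): Middle of the guides, jig (-59, 0, 22). Two black rails along x (x -100 to -18) carry the board on ledges at z 22; their walls (inner faces y +-36.5, top z 28) leave it 1.5 mm play each side; open at the -x end. Between the ledges (y -31.5 to 31.5) only the plate, 8 mm lower. Axes as the jig's.
- jig_stop (a point): Middle of the contact block's face, jig (-20, 0, 23). The block (x -20 to -4, y -30 to 30, top z 34) stops the board: it is home when its front edge meets this face. Axes as the jig's.
- jig_clamp (a point): Nominal handle hinge, jig (70, 0, 56). The clamp stands on four studs with hand-set nuts: all of it is up to 4 mm higher or lower than told here, and its handle is set on its hub up to 9 degrees up or down; no pose here shows either. Its arm (56 mm, hinged at x 22, z 46) stands nearly upright when open (x -38 to 35, up to z 118) and swings to -x, level, as the handle goes down.
- jig_press (a point): Nominal place to press, jig (120, 0, 60): on top of the locked handle (z 48 to 72 as it is set). Handle: black grip 20 wide, 15 thick, 111 long from its hinge, pointing to +x. Open it rises 41 degrees (32 to 51; top at x 120: z 94 to 134), locked -5 (-14 to 4). Press straight down at x 116 to 124; the finger slides along it. The pad meets the board 15 to 25 mm before the stop. Axes as the jig's.
- clamp_plunger (a joint): How far the clamp's sprung pad is pushed in, m: 0 = free, 0.002 to 0.014 = locked on the board. Pressing the handle takes under 2 N, then up to 3 to 9 N once the pad meets the board, less near dead centre, 3 degrees (1 to 3 mm at the finger) before the stop; there force climbs 10 N or more per mm. Short of dead centre the handle springs back when let go; past it, it stays.
- green_board: Green board, 50 (its x) by 70 mm (its y), plate z 1 to 3, origin mid-board. Its -x edge is the front that goes home, its -x along the jig's +x. Home: origin at jig x -45, z 21 mm. White header (y -18 to 18, z 3 to 10, outer face x 24) along the rear edge (x 25): push there. Starts 12 to 30 mm short of home on the ledges. Slides with under 1 N; stands up to 15 N from the robot.
- small_board: small green board 34 x 58 x 10 mm lying by the jig on the robot's side; leave it. Origin under its middle.
- solder_reel: small reel of solder wire with blue flanges, 37 mm across, 32 mm high, standing by the jig on the robot's side; leave it. Origin under its middle.
- heat_sink: finned aluminium heat sink 32 x 32 x 20 mm to the right of the jig; leave it. Origin under its middle.
Not all that is in view belongs to the job. What is shaped like the green_board but black is not meant.

How it is judged:
On the way, in this order (a step that is already met when the one before it is completed fails the run):
1. the board is pushed home: front edge within 1.5 mm of the contact block, clamp still open (x of green_board in the frame of test_jig above -0.0465 m and value of joint clamp_plunger below 0.0005 m), for 0.2 s.
2. the clamp is locked: its pad stays pressed on the board with the robot off the jig (value of joint clamp_plunger above 0.001 m and contact force between the fingers and test_jig below 0.1 N), for 0.3 s.
At the end, for the whole second after the job is handed in: The board lies flat on the ledges (height within 2 mm) with its front edge within 1.5 mm of the contact block, at rest, and the clamp is locked over it: its sprung pad pushed in by more than 1 mm by the board, staying so with the robot clear (x of green_board in the frame of test_jig above -0.0465 m and z of green_board in the frame of test_jig between 0.019 and 0.023 m and value of joint clamp_plunger above 0.001 m and linear speed of green_board below 0.01 m/s); the robot touches nothing.
It fails at once if the robot pushes the board with more than 15 N (contact force between any of the fingers, the arm and green_board above 15 N).
It fails at once if the robot pushes the jig or its clamp with more than 20 N (contact force between any of the fingers, the arm and test_jig above 20 N).
It fails at once if the board is tipped up by more than about 15 degrees (angle between green_board's own z axis and vertical above 0.26 rad).
It fails at once if a thing lying around is shifted by more than 15 mm (distance of any of small_board, solder_reel, heat_sink from where it was at the start of the episode above 0.015 m).
It also fails if it takes over 51 s, if anything falls off the work surface, if the arm or the gripper's body presses on something with over 40 N, if the wrist force passes 120 N, or if a joint passes its speed limit or range.

## Robot

A 6-joint arm with a two-finger parallel gripper is mounted at the origin on a cart in front of the work surface, level with it; the furniture and walls round the work are solid. World frame = base frame: x ahead of the robot, y to its left, z up, the work surface at z = 0. Lengths are in m, angles in rad, forces in N, time in s.
With the tool pointing down it reaches from about 0.325 to 0.9 m from the base axis. Payload 6.1 kg.
Tool frame: the origin (TCP) lies midway between the tips of the shut fingers; the grasp point (between the pads) lies 19 mm behind it; x points along the fingers, y is the direction in which the jaws open and shut, and the axes are right-handed (so a half turn about x gives the same grasp; the last joint's range is limited). The gripper opens to 85 mm and grips with 20 to 120 N. Pads are 22 mm wide; open, the fingers measure 114 mm over their backs; the gripper's body (76 mm by 85 mm) begins 54 mm behind the grasp point. The pads swing forward as they close: fully open they stand 13 mm farther back than shut.
Start: joints at [0.998, 0.22, 1.526, -0, 1.395, -0.126], TCP at [0.27, 0.564, 0.202] pointing down, gripper open.
Joint ranges: [-2.98, 2.98], [-0.91, 2.08], [0.09, 2.57], [-1.24, 4.39], [0.2, 2.65], [-2.68, 2.68]. Speed limits (rad/s): [2.57, 2.57, 3.01, 3.14, 3.14, 3.14].

## Interface

Orientations are given as a unit quaternion [x, y, z, w].
In Python, from workcell import ctrl gives the robot as it stands. The module is installed in compiled form; this text tells all that it offers.
- The arm moves only by the shell command python3 -m jog 'ROWS' [FORCE]. ROWS is JSON, a list that holds one entry, the list of rows, each a list of 7 numbers: the shift along the tool's x, y, z in m, then the turn, a rotation vector about the tool's x, y, z in degrees, then the closure, from -1 (fully open) to 1 (shut). In form: [[[tx, ty, tz, ax, ay, az, grip], ...]]. A call has exactly 5 rows; each row is the pose to reach, as a shift and turn from the pose commanded when the call began, along the tool's axes at that moment; what a row does not reach only later rows make up. A row lasts 1/8 s, in which the tool goes at most 62.5 mm and 10.7 degrees, less where a joint would pass 70% of its speed; a pose out of reach is approached as far as the arm can. A call with a gripper value outside its range is refused whole. The fingers move at their own pace and stop on an object; FORCE is the grip in N (left out, the last holds). Time passes only in rows, so rows that repeat a pose let the fingers close, or fill a call up. It gives the time, the measured TCP pose, the force and the opening at its end, in the units of the state.
- ctrl.get_state(): the state, without advancing time (a new reading comes with each control period).
- ctrl.camera(name): name is "scene" or "top" or "wrist"; returns a dict with "pixels" (420x560x3 uint8, red, green, blue), "fovy" (degrees; the focal length in pixels is half the picture's height over the tangent of half this angle, whatever the lens; pixels are square), "cx", "cy" (the principal point, pixels), "distortion" ([k1, k2, p1, p2, k3] as OpenCV has them; the pictures are not rectified), "eye" and "orientation" of the camera in the world. Camera axes: x right, y down, z forward; pixel columns grow to the right and rows downward; lengths in m; the calibration is good to about 2 mm. A picture is of the moment at which its call begins. There is no depth.
- ctrl.finish_job(): hands the job in, once; it reports no verdict.
The state is a dict: "time": time; "q": joint angles; "joint_vel": joint speeds; "joint_efforts": joint torques, N m; "tcp_pos": TCP position; "orientation": TCP orientation; "force": force on the tool from outside, world axes, zero at the start; "ft_torque": the same for the moment, N m; "grip_width": finger opening in m.
Only numpy, scipy, OpenCV 4.12 (cv2) and the standard library are available. Lean on these libraries where they do the work, as an engineer would, in place of code of your own. Each camera call takes 0.05 s, during which the arm holds its last target.

## Working session

There is one attempt and no reset: what is moved stays moved. The work goes in short steps, Python scripts to look and compute and a shell command to move; the robot and the scene stay as the last step left them, time stands still between calls to the robot, and variables do not carry over. Pictures are saved under pics/ and viewed, and the job is handed in when it is done.

```bash
mkdir -p pics; cat > h.py <<'E'
import numpy as np, cv2
from workcell import ctrl
from scipy.spatial.transform import Rotation as R
def cam(n):
    c=ctrl.camera(n); return c
def K(c):
    h,w=c["pixels"].shape[:2]; f=h/2/np.tan(np.radians(c["fovy"])/2)
    return np.array([[f,0,c["cx"]],[0,f,c["cy"]],[0,0,1.]])
def rot(c):
    o=np.array(c["orientation"]); return o if o.shape==(3,3) else R.from_quat(o).as_matrix()
def ray(c,p):
    u=cv2.undistortPoints(np.array([[p]],float),K(c),np.array(c["distortion"],float))[0,0]
    return np.array(c["eye"]),rot(c)@np.array([u[0],u[1],1.])
def onz(c,p,z):
    e,d=ray(c,p); return e+d*(z-e[2])/d[2]
def proj(c,P):
    Rm=rot(c).T; t=-Rm@np.array(c["eye"])
    return cv2.projectPoints(np.array(P,float).reshape(-1,3),cv2.Rodrigues(Rm)[0],t,K(c),np.array(c["distortion"],float))[0][:,0]
def save(c,n): cv2.imwrite("pics/"+n+".png",c["pixels"][:,:,::-1])
E
python3 - <<'E'
from h import *
import pickle
for n in("scene","top","wrist"):
    c=cam(n); save(c,n+"0"); pickle.dump(c,open(n+"0.pkl","wb")); print(n,c["eye"],c["orientation"],c["fovy"],c["distortion"])
print(ctrl.get_state())
E
```

```text
scene [-0.38491229  1.03328103  1.26957405] [-0.34942371  0.85695986 -0.3474206   0.15106883] 42.5499429261403 [0.02990184 0.         0.         0.         0.        ]
top [0.27615719 0.21022356 1.20798462] [ 0.70667267 -0.70398333  0.04504134 -0.05470364] 48.84114430759112 [-0.00527035  0.          0.          0.          0.        ]
wrist [0.20593479 0.5937462  0.37088914] [0.83807177 0.52787821 0.07281286 0.11695547] 69.23629634546477 [0.01589613 0.         0.         0.         0.        ]
{'time': 0.15, 'q': array([ 9.97925788e-01,  2.21054722e-01,  1.52739153e+00,  2.99814752e-05,
        1.39469880e+00, -1.26077663e-01]), 'joint_vel': array([ 6.31011353e-04, -3.33013787e-03, -3.93253851e-03, -8.96307182e-05,
        3.36557965e-04, -3.29080770e-04]), 'joint_efforts': array([ 1.32712474e-03, -4.97485578e+01, -3.89901996e+01,  6.26399446e-05,
        7.21770484e-03, -6.19770901e-07]), 'tcp_pos': array([0.26973911, 0.56320916, 0.20102167]), 'orientation': array([ 0.15614418,  0.68973273, -0.15716839,  0.68933726]), 'force': array([0.04543174, 0.01600172, 0.39104168]), 'ft_torque': array([ 0.01793755, -0.03212756, -0.02192662]), 'grip_width': 0.08563281519913413}
```

View pics/scene0.png

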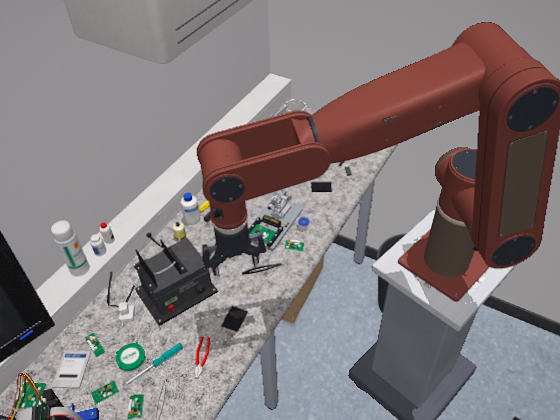

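View pics/top0.png

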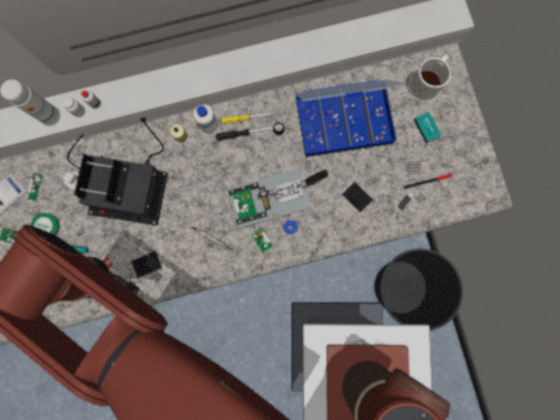

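View pics/wrist0.png

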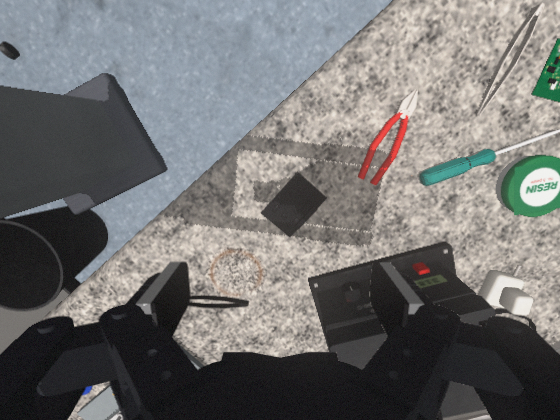

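```bash
python3 - <<'E'
import pickle,cv2
c=pickle.load(open("top0.pkl","rb"));p=c["pixels"][:,:,::-1]
cv2.imwrite("pics/topcrop.png",cv2.resize(p[140:260,210:350],None,fx=5.5,fy=5,interpolation=cv2.INTER_CUBIC)[:600])
c=pickle.load(open("scene0.pkl","rb"));p=c["pixels"][:,:,::-1]
cv2.imwrite("pics/scenecrop.png",cv2.resize(p[170:270,230:350],None,fx=6,fy=6,interpolation=cv2.INTER_CUBIC))
E
```

```text
(no output)
```

View pics/topcrop.png

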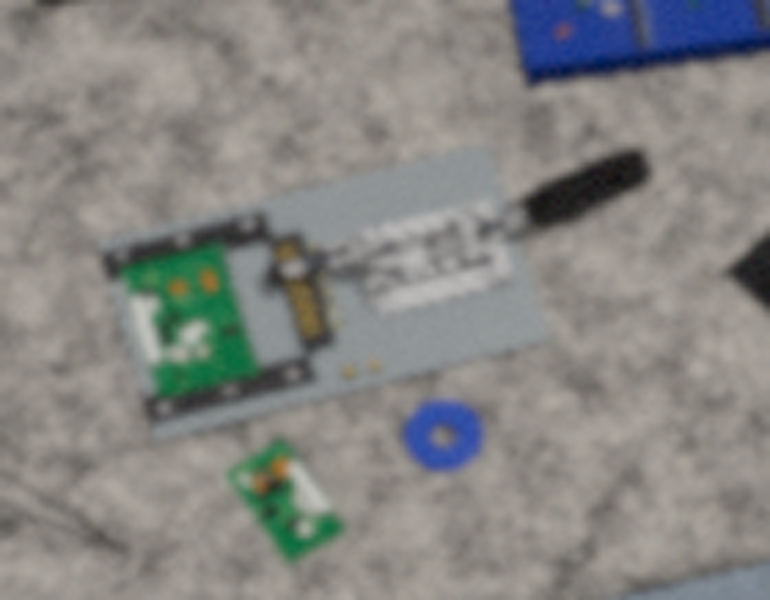

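View pics/scenecrop.png

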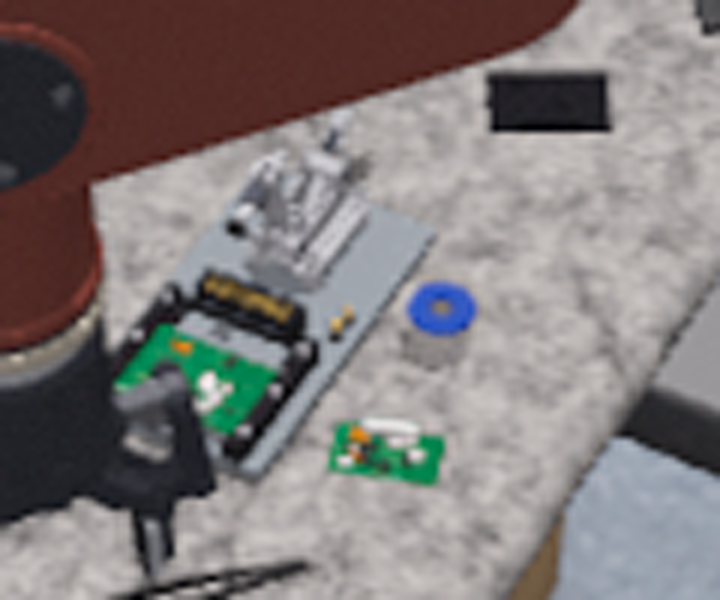

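```bash
cat > jig.py <<'E'
from h import *
def fit(c,px,z=.014):
    # px: corners order (-x,+y),(-x,-y),(+x,-y),(+x,+y)
    W=np.array([onz(c,p,z)[:2] for p in px]); J=np.array([[-.1,.055],[-.1,-.055],[.095,-.055],[.095,.055]])
    wm,jm=W.mean(0),J.mean(0); A=(J-jm).T@(W-wm); th=np.arctan2(A[0,1]-A[1,0],A[0,0]+A[1,1])
    Rm=np.array([[np.cos(th),-np.sin(th)],[np.sin(th),np.cos(th)]]); t=wm-Rm@jm
    print("yaw",np.degrees(th),"t",t,"res mm",np.round((W-(J@Rm.T+t))*1000,1)); return th,t
E
python3 - <<'E'
from jig import *; import pickle
c=pickle.load(open("top0.pkl","rb"))
im=c["pixels"][:,:,::-1]; hsv=cv2.cvtColor(im,cv2.COLOR_BGR2HSV)
for p in((285,170),(262,212),(300,210),(240,245)): print(p,hsv[p[1],p[0]],im[p[1],p[0]])
cr=[(105,243),(155,440),(548,335),(490,148)]
px=[(210+a/5.5,140+b/5) for a,b in cr]
# mask plate: bluish grey
d=im[:,:,0].astype(int)-im[:,:,2]
m=((d>4)&(d<40)&(hsv[:,:,2]>90)).astype(np.uint8)*255
m[:145]=0;m[240:]=0;m[:,:220]=0;m[:,320:]=0
m=cv2.morphologyEx(m,cv2.MORPH_CLOSE,np.ones((15,15)))
m=cv2.morphologyEx(m,cv2.MORPH_OPEN,np.ones((5,5)))
k=max(cv2.findContours(m,0,2)[0],key=cv2.contourArea); r=cv2.minAreaRect(k); print(r,cv2.contourArea(k)); print(cv2.boxPoints(r),px)
th,t=fit(c,px)
b=cv2.boxPoints(r);
import itertools
# match to px
o=[b[np.argmin(np.linalg.norm(b-np.array(p),axis=1))] for p in px]; fit(c,o)
cv2.imwrite("pics/m.png",cv2.resize(m[140:260,210:350],None,fx=4,fy=4))
E
```

```text
(285, 170) [ 16  18 158] [147 153 158]
(262, 212) [90  5 93] [93 93 91]
(300, 210) [ 83   7 138] [137 138 134]
(240, 245) [ 18  21 147] [135 142 147]
((271.0892639160156, 208.20953369140625), (61.130462646484375, 72.59645080566406), 75.0685806274414) 2733.5
[[228.14113 188.02904]
 [298.28635 169.32365]
 [314.0374  228.39003]
 [243.89218 247.09541]] [(229.0909090909091, 188.6), (238.1818181818182, 228.0), (309.6363636363636, 207.0), (299.0909090909091, 169.6)]
yaw -74.22418035372951 t [0.47342124 0.246918  ] res mm [[-1.2 -3.6]
 [ 0.8  0.7]
 [ 3.4  2.8]
 [-2.9  0.1]]
yaw -74.7779457156176 t [0.44762866 0.24140334] res mm [[ 25.    4.7]
 [-23.6 -10.2]
 [-25.8  -3.1]
 [ 24.4   8.5]]
```

View pics/m.png

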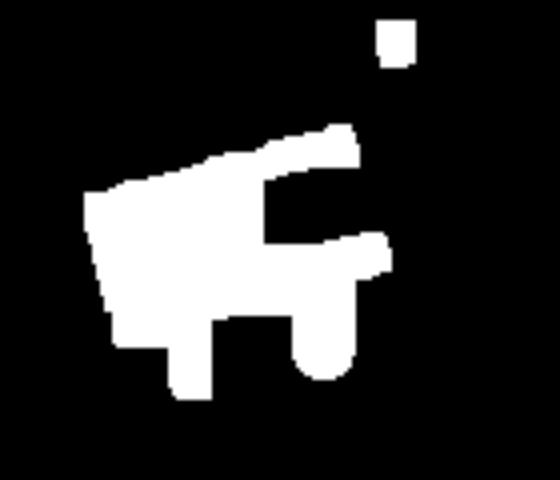

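```bash
cat >> h.py <<'E'
def tool():
    s=ctrl.get_state(); return np.array(s["tcp_pos"]),R.from_quat(s["orientation"])
def goto(P,Rm):  # shift (m) and rotvec(deg) in tool axes
    p,r=tool(); rm=R.from_matrix(Rm)
    print("shift mm",np.round(r.inv().apply(np.array(P)-p)*1000,1),"turn",np.round(np.degrees((r.inv()*rm).as_rotvec()),1))
def jdown(th,tilt=0):
    # tool y along jig y, z along jig x, x down; tilt>0 leans body to jig -x
    y=np.array([-np.sin(th),np.cos(th),0]); x=np.array([0,0,-1.]); M=np.column_stack([x,y,np.cross(x,y)])
    return M@R.from_rotvec([0,-np.radians(tilt),0]).as_matrix()
E
python3 - <<'E'
from h import *
p,r=tool(); print(np.round(r.as_matrix(),3)); c=cam("wrist"); print(r.inv().apply(np.array(c["eye"])-p), np.round(r.inv().as_matrix()@rot(c),3))
th=np.radians(-74.2)
goto([.40,.40,.30],jdown(th)); print(np.round(jdown(th,20),2))
E
```

```text
[[-0.001  0.432  0.902]
 [-0.001  0.902 -0.432]
 [-1.    -0.002 -0.   ]]
[-0.1699885  -0.00024565 -0.07076782] [[-0.    -0.273  0.962]
 [ 1.    -0.     0.   ]
 [ 0.     0.962  0.273]]
shift mm [-98.7 -91.1 187.9] turn [48.6  0.   0.1]
[[ 0.09  0.96  0.26]
 [-0.33  0.27 -0.9 ]
 [-0.94  0.    0.34]]
```

```bash
python3 -m jog '[[[-0.025,-0.016,0.035,9.7,0,0,1],[-0.05,-0.033,0.07,19.4,0,0,1],[-0.075,-0.05,0.11,29.1,0,0,1],[-0.10,-0.07,0.15,38.8,0,0,1],[-0.12,-0.085,0.185,48.5,0,0,1]]]' 40
python3 - <<'E'
from h import *
import pickle
for n in("wrist","top","scene"):
    c=cam(n); save(c,n+"1"); pickle.dump(c,open(n+"1.pkl","wb"))
print(ctrl.get_state()["tcp_pos"])
E
```

```text
time: 0.82
tcp_pos: [0.4011, 0.4058, 0.323]
orientation: [0.428, 0.563, -0.427, 0.563]
force: [0.1, 0.6, 0.5]
grip_width: 0.0001
[0.40170072 0.40625276 0.32324047]
```

View pics/wrist1.png

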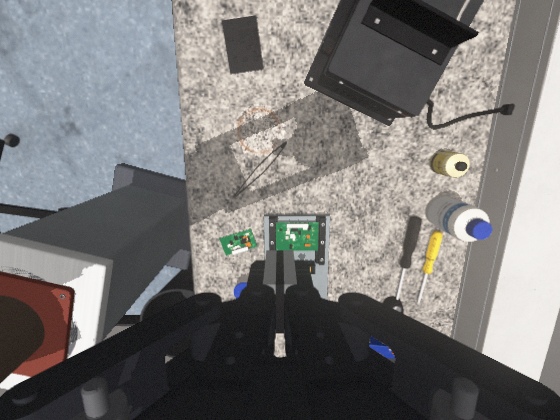

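View pics/scene1.png

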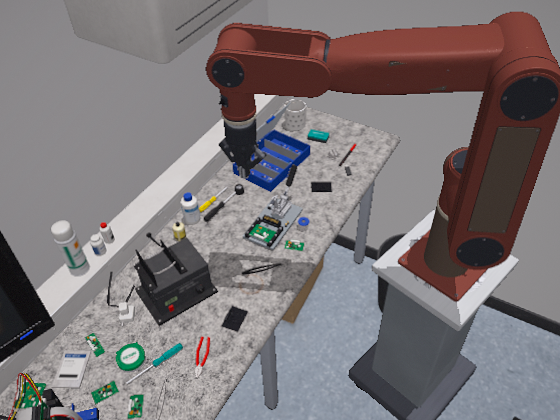

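```bash
python3 -m jog '[[[0,-0.01,0.04,0,0,0,1],[0,-0.02,0.08,0,0,0,1],[0,-0.03,0.12,0,0,0,1],[0,-0.04,0.16,0,0,0,1],[0,-0.05,0.20,0,0,0,1]]]' 40
python3 - <<'E'
from h import *
import pickle
for n in("wrist",):
    c=cam(n); save(c,n+"2"); pickle.dump(c,open(n+"2.pkl","wb"))
c=pickle.load(open("top1.pkl","rb"));p=c["pixels"][:,:,::-1]
cv2.imwrite("pics/topc1.png",cv2.resize(p[150:250,215:345],None,fx=6,fy=6,interpolation=cv2.INTER_CUBIC))
c=pickle.load(open("scene1.pkl","rb"));p=c["pixels"][:,:,::-1]
cv2.imwrite("pics/scenec1.png",cv2.resize(p[160:260,220:350],None,fx=6,fy=6,interpolation=cv2.INTER_CUBIC))
E
```

```text
time: 1.6
tcp_pos: [0.4059, 0.2007, 0.3207]
orientation: [0.425, 0.566, -0.425, 0.565]
force: [-0.1, -1.0, -0.1]
grip_width: 0.0003
```

View pics/wrist2.png

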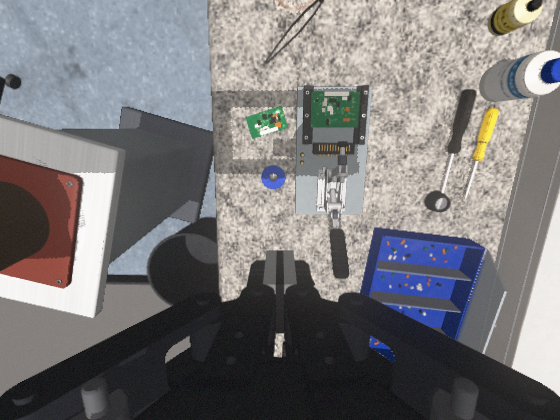

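View pics/topc1.png

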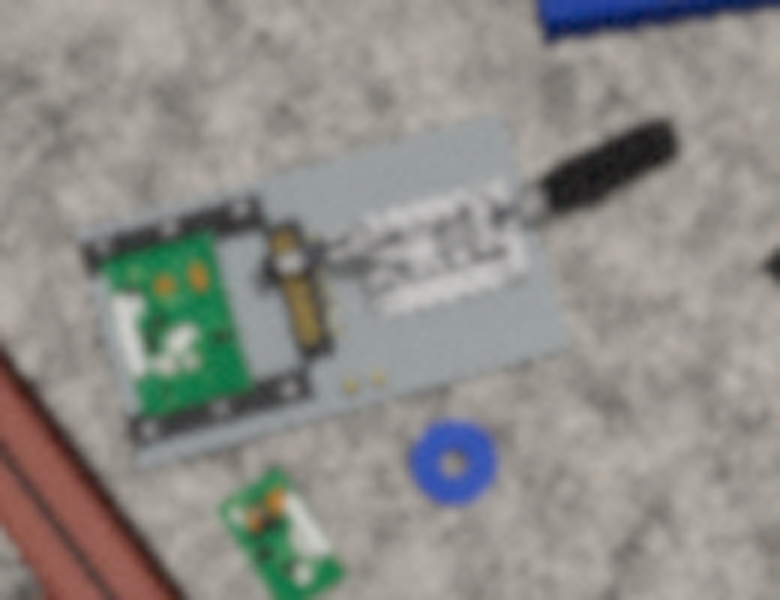

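View pics/scenec1.png

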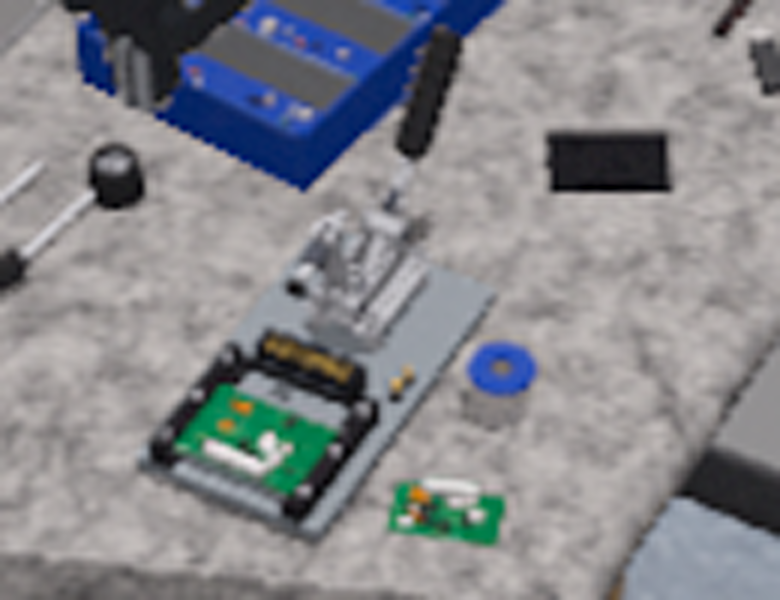

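Candidates for the green board: the one between the guides (wrist2 335,110 / top 242,203), the small board (wrist2 268,122), black lookalike (scene 320,187), and other small boards at far left (scene 93,344). The one between the guides is meant. A close crop to check.

```bash
python3 - <<'E'
import pickle,cv2
c=pickle.load(open("wrist2.pkl","rb"));p=c["pixels"][:,:,::-1]
cv2.imwrite("pics/w2c.png",cv2.resize(p[75:225,275:395],None,fx=4,fy=4,interpolation=cv2.INTER_CUBIC))
E
```

```text
(no output)
```

View pics/w2c.png

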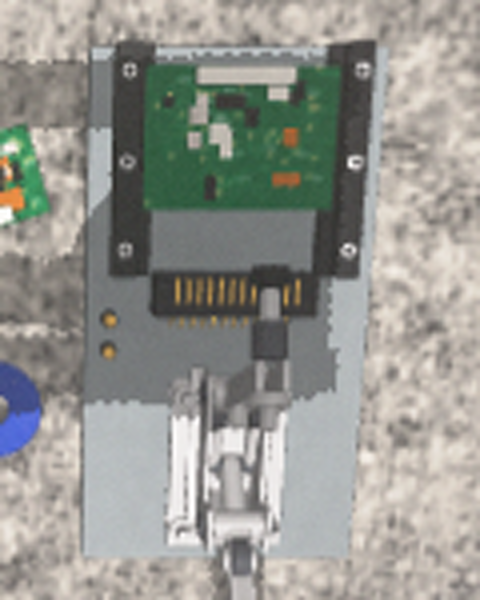

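```bash
python3 - <<'E'
from jig import *; import pickle
f=lambda L,s,ox,oy:[(ox+(a+.5)/s-.5,oy+(b+.5)/s-.5) for a,b in L]
c=pickle.load(open("wrist2.pkl","rb"))
th,t=fit(c,f([(387,47),(90,45),(83,556),(349,556)],4,275,75))
def toj(P,th=th,t=t):
    d=P[:2]-t; return np.round(1000*np.array([np.cos(th)*d[0]+np.sin(th)*d[1],-np.sin(th)*d[0]+np.cos(th)*d[1]]),1)
for p in f([(145,66),(340,66),(146,208),(336,208)],4,275,75): print("board",toj(onz(c,p,.024)))
for p in f([(199,66),(296,66)],4,275,75): print("hdr",toj(onz(c,p,.031)))
ct=pickle.load(open("top1.pkl","rb"))
fit(ct,f([(80,232),(140,467),(570,348),(500,117)],6,215,150))
for p in f([(105,260),(145,418),(252,390),(215,233)],6,215,150): print("board",toj(onz(ct,p,.024)))
cs=pickle.load(open("scene1.pkl","rb"))
fit(cs,f([(138,465),(316,543),(496,293)],6,220,160)+[proj(cs,[0.473+.095*.27+.055*.96,.247-.095*.96+.055*.27,.014])[0]])
for n,cc in(("t",ct),("s",cs),("w",c)):
    print(n,[toj(onz(cc,p,.014)) for p in {"t":f([(80,232),(140,467),(570,348),(500,117)],6,215,150),"s":f([(138,465),(316,543),(496,293)],6,220,160),"w":f([(387,47),(90,45),(83,556),(349,556)],4,275,75)}[n]])
E
```

```text
yaw -73.8252702523821 t [0.4732267  0.24873749] res mm [[-0.8 -2. ]
 [ 1.1 -0.4]
 [ 0.7  1.5]
 [-1.1  0.9]]
board [-91.1 -34.8]
board [-90.9  34.7]
board [-42.5 -33. ]
board [-42.3  36.8]
hdr [-90.4 -16.5]
hdr [-90.2  17.6]
yaw -74.2369974482328 t [0.47399499 0.24868367] res mm [[-0.9 -2.2]
 [ 1.7 -0.4]
 [ 1.3  1.1]
 [-2.1  1.5]]
board [-89.5  37.9]
board [-91.  -33.4]
board [-43.4 -34.4]
board [-40.5  36.2]
yaw -73.99491505635801 t [0.47183435 0.24964115] res mm [[-2.3 -0.3]
 [ 0.2  2.7]
 [ 1.6  0.4]
 [ 0.6 -2.8]]
t [array([-97.4,  55. ]), array([-99.3, -52. ]), array([ 94.1, -53.4]), array([93.6, 53.5])]
s [array([-101.5,   51.9]), array([-104. ,  -54.9]), array([ 93.7, -54.7])]
w [array([-98.3,  53.7]), array([-99.3, -54. ]), array([ 93.8, -53.9]), array([93.8, 54.2])]
```

```bash
cat >> h.py <<'E'
TH=np.radians(-74.0); T=np.array([.4733,.2490])
def j2w(x,y,z): return np.array([T[0]+np.cos(TH)*x-np.sin(TH)*y,T[1]+np.sin(TH)*x+np.cos(TH)*y,z])
def w2j(P):
    d=P[:2]-T; return np.round(1000*np.array([np.cos(TH)*d[0]+np.sin(TH)*d[1],-np.sin(TH)*d[0]+np.cos(TH)*d[1],P[2]]),1)
def st():
    s=ctrl.get_state(); p,r=tool(); f=np.array(s["force"])
    print("t",s["time"],"jig",w2j(p),"fjig",np.round([np.cos(TH)*f[0]+np.sin(TH)*f[1],-np.sin(TH)*f[0]+np.cos(TH)*f[1],f[2]],2),"q",np.round(s["q"],2))
E
python3 - <<'E'
from h import *
st(); goto(j2w(-.125,0,.12),jdown(TH,15))
E
```

```text
t 1.65 jig [ 31.5 -78.8 320.9] fjig [2.77 1.92 0.56] q [ 0.28 -0.26  1.78 -0.    1.62 -0.  ]
shift mm [ 200.2   79.2 -157.1] turn [ -0.  -14.8   0.1]
```

```bash
python3 -m jog '[[[0,0.02,-0.05,0,-3,0,1],[0.03,0.04,-0.10,0,-6,0,1],[0.08,0.06,-0.15,0,-9,0,1],[0.13,0.079,-0.157,0,-12,0,1],[0.18,0.079,-0.157,0,-15,0,1]]]' 40
python3 - <<'E'
from h import *
st(); goto(j2w(-.125,0,.024),jdown(TH,15))
E
```

```text
time: 2.28
tcp_pos: [0.4384, 0.3758, 0.1383]
orientation: [0.365, 0.487, -0.477, 0.634]
force: [0.4, 0.4, -0.1]
grip_width: -0.0
t 2.275 jig [-131.5    1.4  138.3] fjig [-0.23  0.52 -0.1 ] q [ 0.72  0.28  1.6  -0.24  1.38  0.5 ]
shift mm [112.1  -1.2 -23.5] turn [0.2 0.1 0.1]
```

```bash
python3 -m jog '[[[0.04,-0.001,-0.008,0,0,0,1],[0.08,-0.001,-0.016,0,0,0,1],[0.112,-0.001,-0.024,0,0,0,1],[0.112,-0.001,-0.024,0,0,0,1],[0.112,-0.001,-0.024,0,0,0,1]]]' 40
python3 - <<'E'
from h import *
import pickle
st(); goto(j2w(-.105,0,.024),jdown(TH,15))
c=cam("wrist"); save(c,"wrist3"); c=cam("scene"); p=c["pixels"][:,:,::-1]
cv2.imwrite("pics/sc3.png",cv2.resize(p[160:260,220:350],None,fx=6,fy=6,interpolation=cv2.INTER_CUBIC))
E
```

```text
time: 2.9
tcp_pos: [0.4404, 0.3687, 0.0283]
orientation: [0.367, 0.486, -0.477, 0.634]
force: [0.2, 0.2, -0.5]
grip_width: 0.0
t 2.9 jig [-124.2    1.4   28.3] fjig [-0.17  0.21 -0.54] q [ 0.71  0.4   1.68 -0.26  1.19  0.54]
shift mm [ 9.1 -1.4 17.4] turn [-0. -0. -0.]
```

View pics/sc3.png

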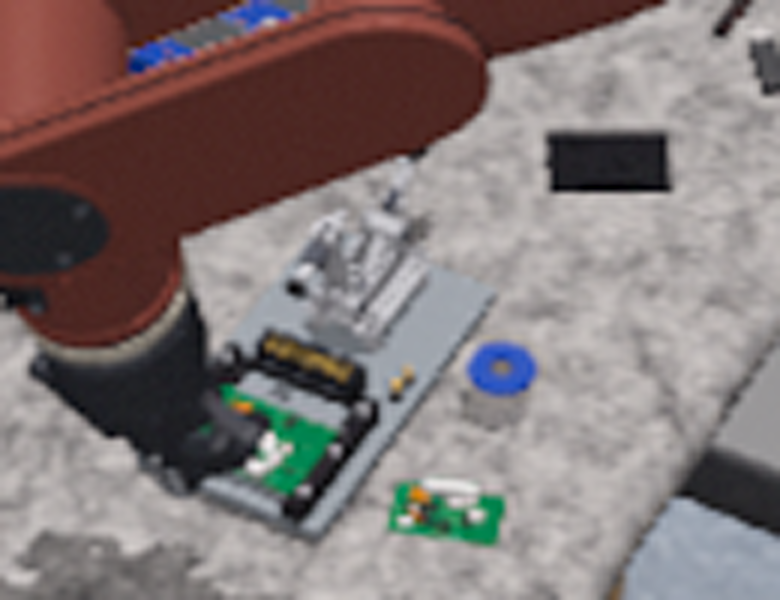

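View pics/wrist3.png

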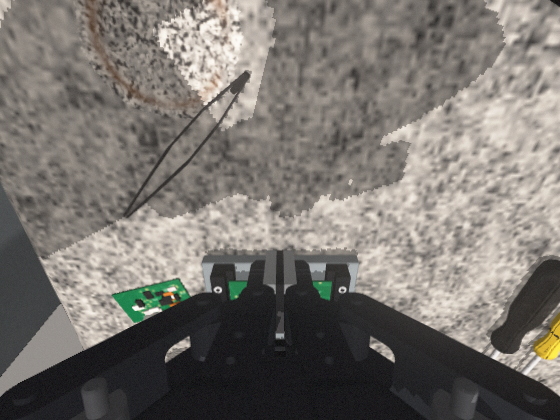

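```bash
python3 -m jog '[[[0.004,0,0.004,0,0,0,1],[0.005,-0.001,0.008,0,0,0,1],[0.007,-0.001,0.013,0,0,0,1],[0.008,-0.001,0.016,0,0,0,1],[0.008,-0.001,0.016,0,0,0,1]]]' 40
python3 - <<'E'
from h import *
st(); goto(j2w(-.08,0,.024),jdown(TH,15))
E
```

```text
time: 3.62
tcp_pos: [0.4444, 0.3503, 0.0239]
orientation: [0.367, 0.486, -0.478, 0.633]
force: [-0.6, -0.1, -0.2]
grip_width: 0.0003
t 3.625 jig [-1.053e+02  1.000e-01  2.390e+01] fjig [-0.12 -0.61 -0.15] q [ 0.68  0.38  1.71 -0.26  1.17  0.52]
shift mm [ 6.5 -0.1 24.5] turn [-0.1  0.   0. ]
```

```bash
python3 -m jog '[[[0.001,0,0.004,0,0,0,1],[0.002,0,0.007,0,0,0,1],[0.003,0,0.010,0,0,0,1],[0.004,0,0.013,0,0,0,1],[0.004,0,0.016,0,0,0,1]]]' 40
python3 - <<'E'
from h import *
st(); goto(j2w(-.08,0,.024),jdown(TH,15))
E
```

```text
time: 4.25
tcp_pos: [0.4488, 0.3345, 0.0241]
orientation: [0.367, 0.486, -0.478, 0.633]
force: [-0.6, 1.0, -0.4]
grip_width: 0.0
t 4.25 jig [-88.9   0.   24.1] fjig [-1.17 -0.34 -0.44] q [ 0.66  0.37  1.73 -0.27  1.16  0.5 ]
shift mm [2.4 0.  8.6] turn [-0.1  0.   0. ]
```

```bash
python3 -m jog '[[[0.0003,0,0.0012,0,0,0,1],[0.0006,0,0.0024,0,0,0,1],[0.001,0,0.0036,0,0,0,1],[0.0013,0,0.0048,0,0,0,1],[0.0015,0,0.0055,0,0,0,1]]]' 40
python3 - <<'E'
from h import *
st()
c=cam("top"); p=c["pixels"][:,:,::-1]; import pickle; pickle.dump(c,open("top4.pkl","wb"))
cv2.imwrite("pics/t4.png",cv2.resize(p[150:250,215:345],None,fx=6,fy=6,interpolation=cv2.INTER_CUBIC))
E
```

```text
time: 4.88
tcp_pos: [0.4504, 0.3293, 0.0242]
orientation: [0.367, 0.486, -0.478, 0.633]
force: [-0.4, 0.6, -0.9]
grip_width: 0.0006
t 4.875 jig [-83.5   0.1  24.2] fjig [-0.67 -0.24 -0.88] q [ 0.65  0.36  1.74 -0.27  1.15  0.49]
```

View pics/t4.png

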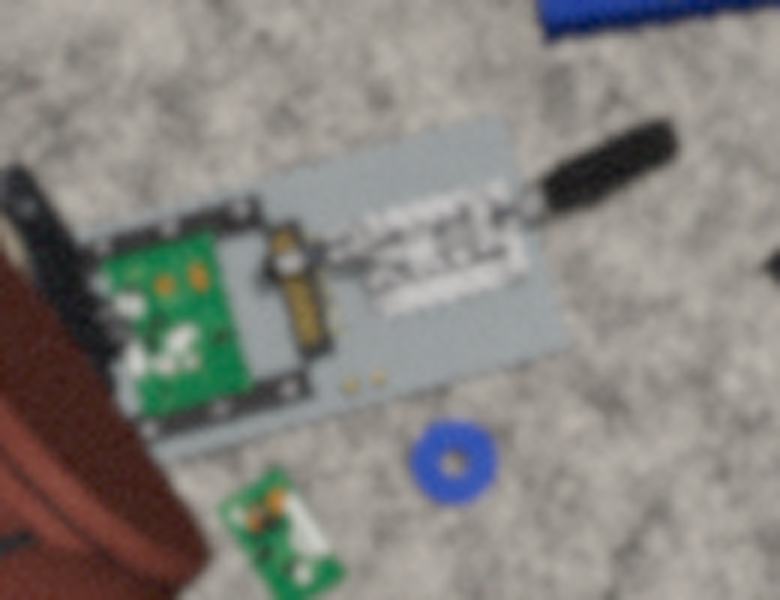

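```bash
python3 -m jog '[[[0.0004,0,0.0015,0,0,0,1],[0.0008,0,0.003,0,0,0,1],[0.0012,0,0.0045,0,0,0,1],[0.0016,0,0.006,0,0,0,1],[0.0019,0,0.007,0,0,0,1]]]' 40
python3 - <<'E'
from h import *
st()
c=cam("top"); p=c["pixels"][:,:,::-1]; import pickle; pickle.dump(c,open("top5.pkl","wb"))
cv2.imwrite("pics/t5.png",cv2.resize(p[160:230,215:285],None,fx=8,fy=8,interpolation=cv2.INTER_CUBIC))
E
```

```text
time: 5.55
tcp_pos: [0.4524, 0.3222, 0.0241]
orientation: [0.367, 0.486, -0.478, 0.633]
force: [0.7, 0.9, 0.7]
grip_width: 0.0003
t 5.55 jig [-76.2   0.1  24.1] fjig [-0.62  0.93  0.67] q [ 0.64  0.35  1.75 -0.27  1.15  0.48]
```

View pics/t5.png

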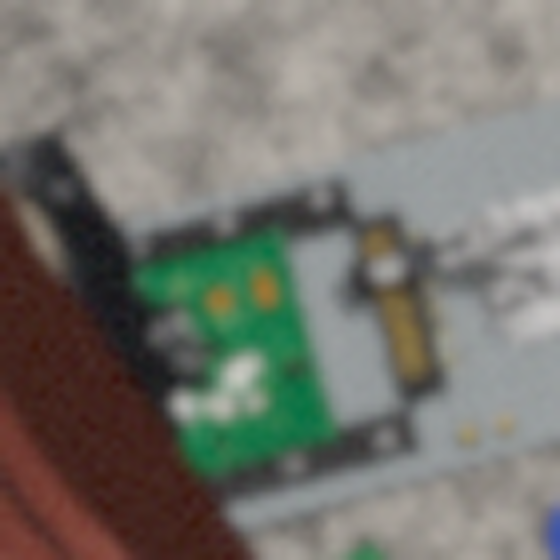

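```bash
python3 - <<'E'
from h import *; import pickle
for n in("top1","top4","top5"):
    c=pickle.load(open(n+".pkl","rb")); hsv=cv2.cvtColor(c["pixels"],cv2.COLOR_RGB2HSV)
    m=cv2.inRange(hsv,(55,90,40),(95,255,255)); 
    ys,xs=np.nonzero(m); P=np.array([w2j(onz(c,(x,y),.024)) for x,y in zip(xs,ys) if 220<x<275 and 180<y<228])
    P=P[abs(P[:,1])<34]
    f=[P[abs(P[:,1]-b)<4][:,0].max() for b in(-24,-12,0,12,24)]; print(n,f,len(P), P[:,1].min(),P[:,1].max())
c=cam("wrist"); save(c,"wrist5")
c=cam("scene"); p=c["pixels"][:,:,::-1]
cv2.imwrite("pics/sc5.png",cv2.resize(p[200:260,230:310],None,fx=9,fy=9,interpolation=cv2.INTER_CUBIC))
st()
E
```

```text
top1 [np.float64(-43.9), np.float64(-44.3), np.float64(-43.3), np.float64(-44.9), np.float64(-43.9)] 318 -33.9 33.9
top4 [np.float64(-42.8), np.float64(-43.6), np.float64(-44.0), np.float64(-44.9), np.float64(-43.9)] 325 -33.9 33.9
top5 [np.float64(-42.8), np.float64(-44.3), np.float64(-44.0), np.float64(-44.9), np.float64(-43.9)] 322 -33.9 33.9
t 5.7 jig [-76.2   0.1  24.1] fjig [-0.08  0.19  0.3 ] q [ 0.64  0.35  1.75 -0.27  1.15  0.48]
```

View pics/wrist5.png

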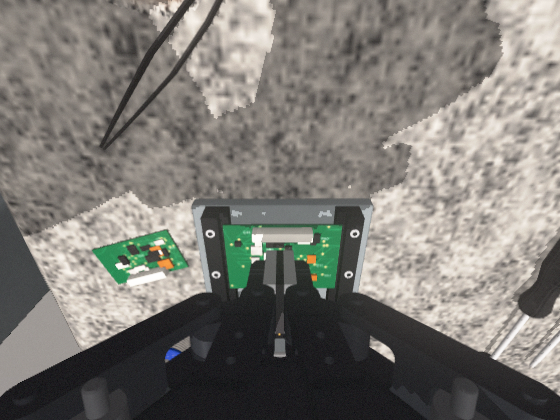

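View pics/sc5.png

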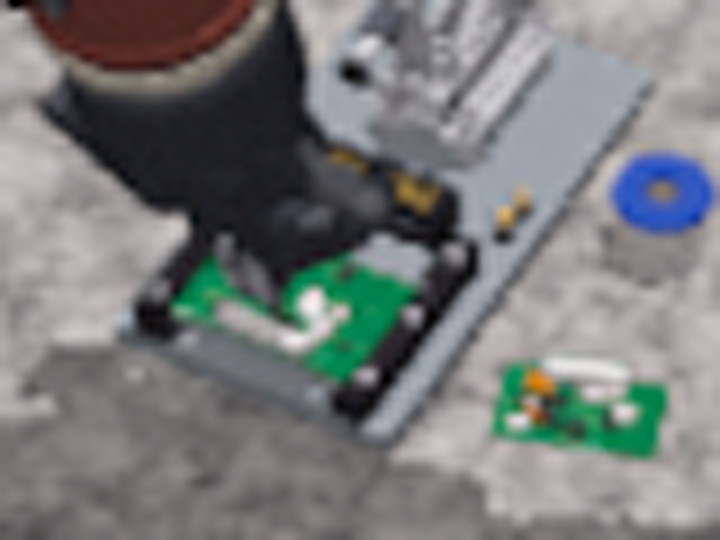

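```bash
python3 - <<'E'
from h import *
c=cam("wrist"); p,r=tool()
print("tcp",proj(c,[p]), "corner +-11z",proj(c,[p+r.apply([0,0,.011]),p-r.apply([0,0,.011]),p+r.apply([-.02,0,-.011]),p+r.apply([-.02,0,0])]))
for x in(-91,-90): print(x,proj(c,[j2w(x/1000,-.018,.031),j2w(x/1000,.018,.031)]))
im=c["pixels"][:,:,::-1]; cv2.imwrite("pics/w6.png",cv2.resize(im[195:300,195:375],None,fx=4.4,fy=4.4,interpolation=cv2.INTER_CUBIC))
E
```

```text
tcp [[281.5453549  248.39198417]] corner +-11z [[281.5116531  265.14008725]
 [281.58038199 231.09566075]
 [281.83207289 243.62325316]
 [281.78856156 262.7307494 ]]
-91 [[249.16218077 234.85079776]
 [313.75597683 234.75810413]]
-90 [[249.25635036 236.32023039]
 [313.6561231  236.22820557]]
```

View pics/w6.png

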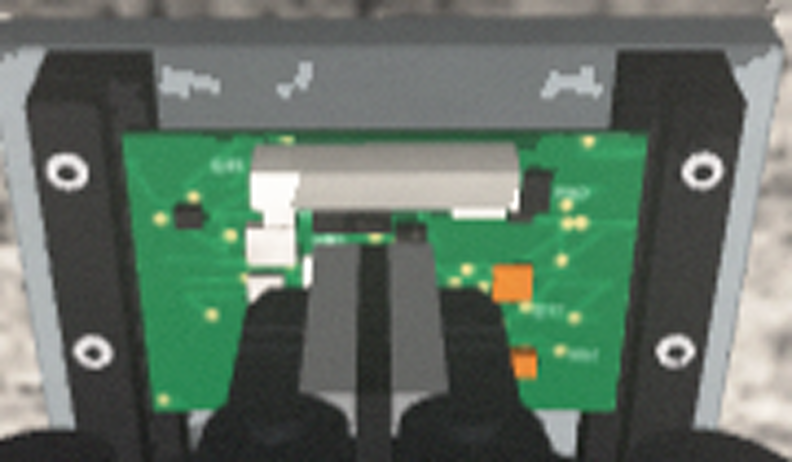

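```bash
python3 - <<'E'
from h import *
c=cam("scene"); p,r=tool()
im=c["pixels"][:,:,::-1]; cv2.imwrite("pics/s7.png",cv2.resize(im[215:250,240:285],None,fx=16,fy=16,interpolation=cv2.INTER_CUBIC))
w=cam("wrist")
f=lambda q:((q[0]-240+.5)*16-.5,(q[1]-215+.5)*16-.5)
print("tcp",f(proj(c,[p])[0]),[f(proj(c,[p+r.apply([0,0,s])])[0]) for s in(-.011,.011)])
print("hdr",[f(proj(c,[j2w(-.09,y,z)])[0]) for y in(-.018,.018) for z in(.024,.031)])
# along wrist tip ray
e,d=ray(w,(279.8,250.2))
for z in(.024,.03,.035,.04,.045,.05): P=e+d*(z-e[2])/d[2]; print(z,w2j(P),np.round(r.inv().apply(P-p)*1000,1),f(proj(c,[P])[0]))
E
```

```text
tcp (np.float64(341.48450665313067), np.float64(333.2342635222576)) [(np.float64(313.8977846868884), np.float64(379.96611497784716)), (np.float64(368.9214562739962), np.float64(286.75573850943283))]
hdr [(np.float64(386.8063498578085), np.float64(415.2908775368628)), (np.float64(385.1749934675436), np.float64(391.1503985362888)), (np.float64(224.71392498676687), np.float64(348.4460164199304)), (np.float64(222.60527972411955), np.float64(324.28703808642695))]
0.024 [-74.8  -0.9  24. ] [ 0.5 -1.   1.3] (np.float64(349.91120837385824), np.float64(330.6690308933903))
0.03 [-79.5  -0.9  30. ] [-6.5 -1.  -1.6] (np.float64(336.0490967432261), np.float64(326.14784057158795))
0.035 [-83.4  -0.9  35. ] [-12.3  -1.   -4.1] (np.float64(324.4055215301687), np.float64(322.3503163025948))
0.04 [-87.3  -0.9  40. ] [-18.2  -1.   -6.5] (np.float64(312.6775046519051), np.float64(318.52532577150214))
0.045 [-91.2  -0.9  45. ] [-24.   -1.1  -9. ] (np.float64(300.86411983913604), np.float64(314.6725684981225))
0.05 [-95.1  -0.9  50. ] [-29.8  -1.1 -11.4] (np.float64(288.96442716204365), np.float64(310.7917395824443))
```

View pics/s7.png

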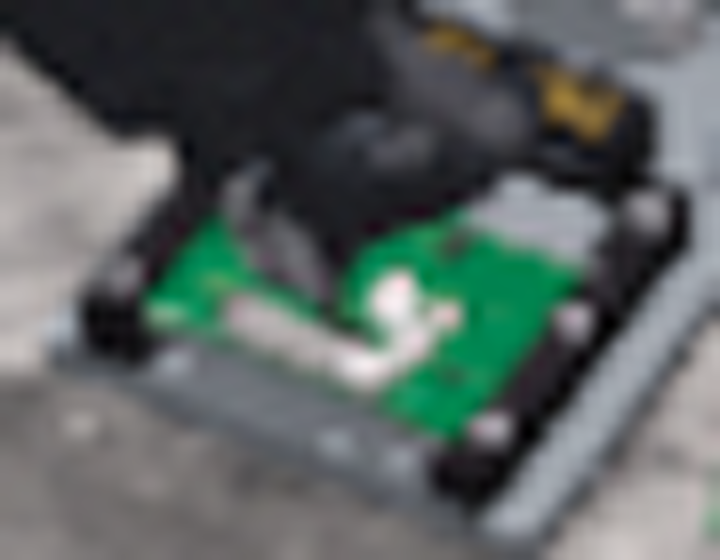

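The pictures show that the fingertip passed over the header (the tip sits about 8–10 mm higher than the TCP reading) and that the board has not moved. I'll back off, go lower and try again.

```bash
python3 -m jog '[[[-0.0145,0,0.004,0,0,0,1],[-0.021,0,-0.020,0,0,0,1],[-0.025,0,-0.037,0,0,0,1],[-0.016,0,-0.039,0,0,0,1],[-0.003,0,-0.043,0,0,0,1]]]' 40
python3 - <<'E'
from h import *
st()
p,r=tool(); w=cam("wrist"); save(w,"wrist8"); print(proj(w,[p])); c=cam("scene"); im=c["pixels"][:,:,::-1]
cv2.imwrite("pics/s8.png",cv2.resize(im[215:250,230:280],None,fx=14,fy=14,interpolation=cv2.INTER_CUBIC))
print([((q[0]-230+.5)*14,(q[1]-215+.5)*14) for q in proj(c,[p,p+r.apply([-.01,0,0])])])
E
```

```text
time: 6.48
tcp_pos: [0.4408, 0.3627, 0.0152]
orientation: [0.367, 0.486, -0.478, 0.633]
force: [-0.7, 1.2, -0.1]
grip_width: -0.0003
t 6.475 jig [-1.183e+02  1.000e-01  1.520e+01] fjig [-1.32 -0.32 -0.12] q [ 0.7   0.41  1.69 -0.26  1.16  0.54]
[[281.50544398 248.46335116]]
[(np.float64(342.80501225816425), np.float64(448.2121632727778)), (np.float64(334.0343316520241), np.float64(427.4162384118541))]
```

View pics/s8.png

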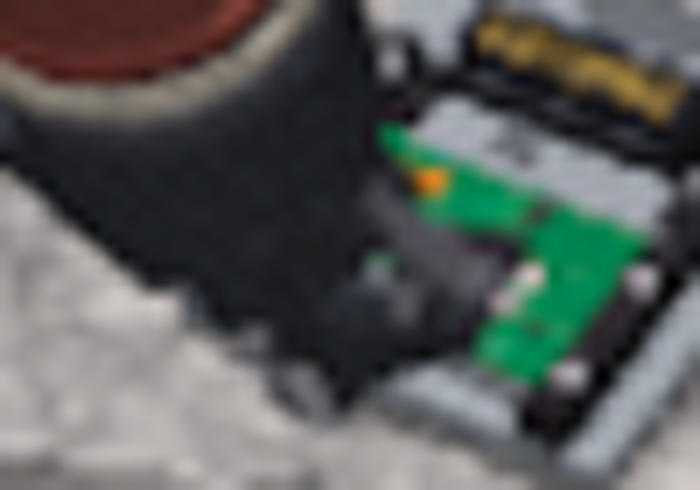

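View pics/wrist8.png

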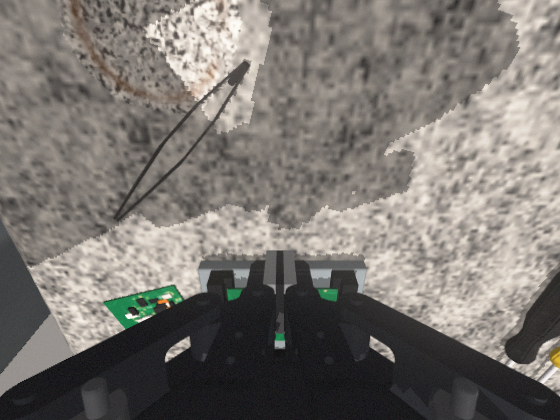

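```bash
python3 -m jog '[[[0.0013,0,0.005,0,0,0,1],[0.0026,0,0.010,0,0,0,1],[0.004,0,0.015,0,0,0,1],[0.0052,0,0.020,0,0,0,1],[0.0065,0,0.0242,0,0,0,1]]]' 40
python3 - <<'E'
from h import *
st(); w=cam("wrist"); im=w["pixels"][:,:,::-1]; cv2.imwrite("pics/w9.png",cv2.resize(im[195:300,195:375],None,fx=4.4,fy=4.4,interpolation=cv2.INTER_CUBIC))
E
```

```text
time: 7.2
tcp_pos: [0.4479, 0.3386, 0.0161]
orientation: [0.367, 0.486, -0.478, 0.633]
force: [0.5, 0.3, -0.4]
grip_width: -0.0001
t 7.2 jig [-93.1   0.3  16.1] fjig [-0.16  0.52 -0.39] q [ 0.66  0.38  1.73 -0.27  1.15  0.51]
```

View pics/w9.png

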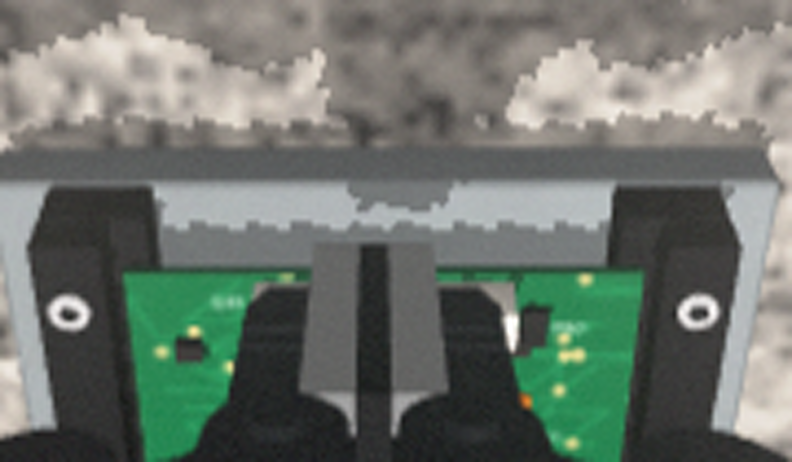

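```bash
python3 -m jog '[[[0.0005,0,0.002,0,0,0,1],[0.001,0,0.004,0,0,0,1],[0.0016,0,0.006,0,0,0,1],[0.0021,0,0.008,0,0,0,1],[0.0026,0,0.0097,0,0,0,1]]]' 40
python3 - <<'E'
from h import *
st(); w=cam("wrist"); im=w["pixels"][:,:,::-1]; cv2.imwrite("pics/w10.png",cv2.resize(im[195:300,195:375],None,fx=4.4,fy=4.4,interpolation=cv2.INTER_CUBIC))
E
```

```text
time: 7.88
tcp_pos: [0.4504, 0.3292, 0.0159]
orientation: [0.367, 0.486, -0.478, 0.633]
force: [-0.9, -0.3, 0.8]
grip_width: 0.0
t 7.875 jig [-83.4   0.1  15.9] fjig [ 0.08 -0.97  0.85] q [ 0.65  0.37  1.74 -0.27  1.14  0.5 ]
```

View pics/w10.png

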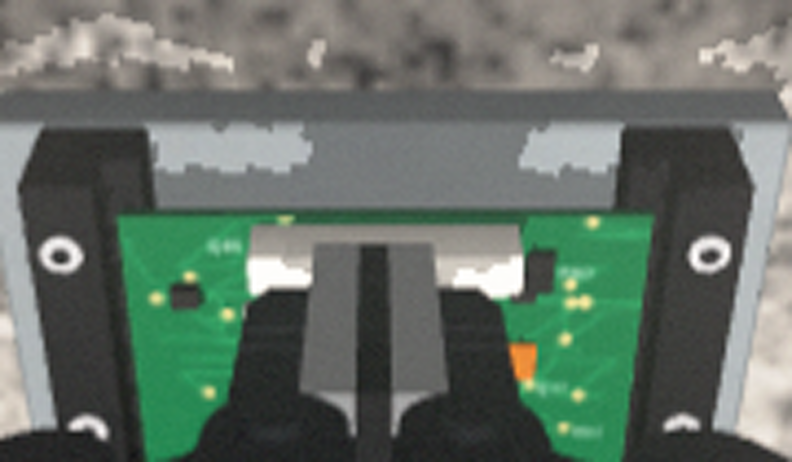

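```bash
python3 -m jog '[[[0.0003,0,0.001,0,0,0,1],[0.0005,0,0.002,0,0,0,1],[0.0008,0,0.003,0,0,0,1],[0.0011,0,0.004,0,0,0,1],[0.0013,0,0.0048,0,0,0,1]]]' 40
python3 - <<'E'
from h import *
st(); w=cam("wrist"); im=w["pixels"][:,:,::-1]; cv2.imwrite("pics/w11.png",cv2.resize(im[195:300,195:375],None,fx=4.4,fy=4.4,interpolation=cv2.INTER_CUBIC))
E
```

```text
time: 8.55
tcp_pos: [0.4518, 0.3244, 0.0159]
orientation: [0.367, 0.486, -0.478, 0.633]
force: [0.3, 0.8, -0.2]
grip_width: 0.0001
t 8.55 jig [-78.4   0.1  15.9] fjig [-0.66  0.52 -0.22] q [ 0.64  0.37  1.75 -0.27  1.14  0.49]
```

View pics/w11.png

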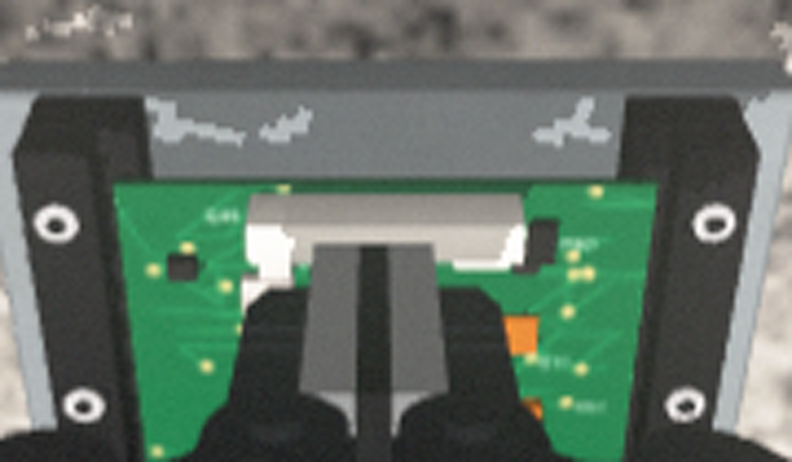

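```bash
python3 -m jog '[[[-0.0097,0,0.0026,0,0,0,1],[-0.015,0,-0.0177,0,0,0,1],[-0.0157,0,-0.0393,0,0,0,1],[-0.005,0,-0.042,0,0,0,1],[0.0046,0,-0.0447,0,0,0,1]]]' 40
python3 - <<'E'
from h import *
st()
p,r=tool(); w=cam("wrist"); save(w,"wrist12"); c=cam("scene"); im=c["pixels"][:,:,::-1]
cv2.imwrite("pics/s12.png",cv2.resize(im[215:255,230:280],None,fx=14,fy=14,interpolation=cv2.INTER_CUBIC))
print([((q[0]-230+.5)*14,(q[1]-215+.5)*14) for q in proj(c,[p,p+r.apply([-.01,0,0]),p+r.apply([-.024,0,-.01]),p+r.apply([-.024,0,0.01])])])
E
```

```text
time: 9.22
tcp_pos: [0.4394, 0.3648, -0.0016]
orientation: [0.366, 0.486, -0.478, 0.633]
force: [-0.2, -0.6, 0.3]
grip_width: 0.0003
t 9.225 jig [-120.7   -0.7   -1.6] fjig [ 0.52 -0.34  0.34] q [ 0.71  0.44  1.69 -0.26  1.14  0.55]
[(np.float64(344.3509740689094), np.float64(506.76716441551815)), (np.float64(335.58531057721876), np.float64(486.4005315480871)), (np.float64(300.59142267882225), np.float64(495.8350640461413)), (np.float64(345.6147358318808), np.float64(419.423207152916))]
```

View pics/s12.png

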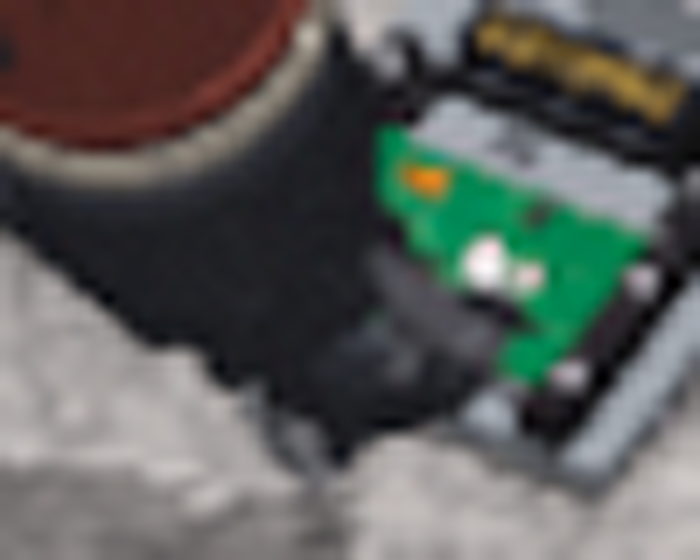

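View pics/wrist12.png

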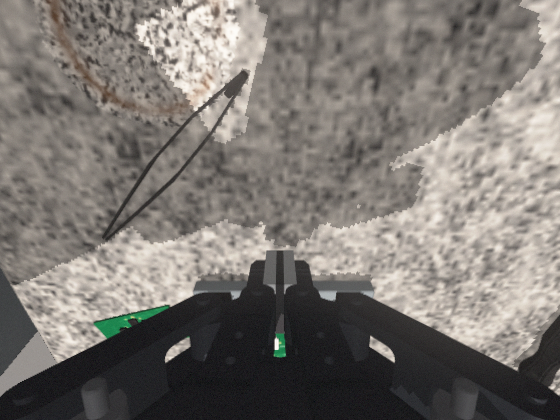

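```bash
python3 -m jog '[[[-0.0064,0.0005,0.0017,0,0,0,1],[-0.004,0.0005,0.0105,0,0,0,1],[-0.002,0.0005,0.018,0,0,0,1],[-0.001,0.0005,0.0225,0,0,0,1],[0.0006,0.0005,0.0278,0,0,0,1]]]' 40
python3 - <<'E'
from h import *
st(); w=cam("wrist"); im=w["pixels"][:,:,::-1]; cv2.imwrite("pics/w13.png",cv2.resize(im[195:300,195:375],None,fx=4.4,fy=4.4,interpolation=cv2.INTER_CUBIC))
E
```

```text
time: 9.95
tcp_pos: [0.4483, 0.3385, 0.0066]
orientation: [0.367, 0.486, -0.478, 0.633]
force: [-0.2, 0.1, 0.2]
grip_width: 0.0001
t 9.95 jig [-93.    0.7   6.6] fjig [-0.14 -0.21  0.22] q [ 0.66  0.4   1.73 -0.27  1.13  0.51]
```

View pics/w13.png

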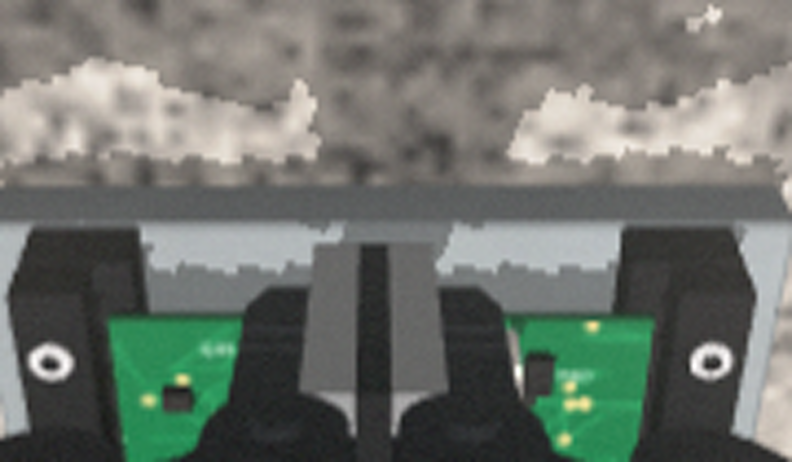

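```bash
python3 -m jog '[[[0.0015,0,0.0015,0,0,0,1],[0.002,0,0.003,0,0,0,1],[0.0025,0,0.0045,0,0,0,1],[0.003,0,0.006,0,0,0,1],[0.0036,0,0.0075,0,0,0,1]]]' 40
python3 - <<'E'
from h import *
st(); w=cam("wrist"); im=w["pixels"][:,:,::-1]; cv2.imwrite("pics/w14.png",cv2.resize(im[195:300,195:375],None,fx=4.4,fy=4.4,interpolation=cv2.INTER_CUBIC))
E
```

```text
time: 10.62
tcp_pos: [0.4504, 0.3311, 0.005]
orientation: [0.367, 0.486, -0.478, 0.633]
force: [0.3, 0.7, -0.3]
grip_width: 0.0003
t 10.625 jig [-85.3   0.6   5. ] fjig [-0.57  0.5  -0.25] q [ 0.65  0.39  1.74 -0.27  1.12  0.5 ]
```

View pics/w14.png

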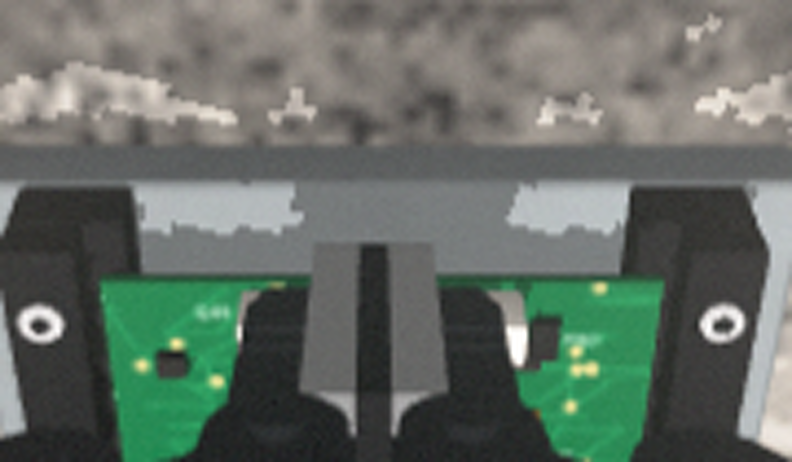

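```bash
python3 -m jog '[[[0.0003,0,0.0012,0,0,0,1],[0.0006,0,0.0024,0,0,0,1],[0.001,0,0.0036,0,0,0,1],[0.0013,0,0.0048,0,0,0,1],[0.0016,0,0.0058,0,0,0,1]]]' 40
python3 - <<'E'
from h import *
st(); w=cam("wrist"); im=w["pixels"][:,:,::-1]; cv2.imwrite("pics/w15.png",cv2.resize(im[195:300,195:375],None,fx=4.4,fy=4.4,interpolation=cv2.INTER_CUBIC))
E
```

```text
time: 11.3
tcp_pos: [0.452, 0.3253, 0.0049]
orientation: [0.367, 0.486, -0.478, 0.633]
force: [0.1, -0.5, 0.9]
grip_width: 0.0
t 11.3 jig [-79.2   0.6   4.9] fjig [ 0.5  -0.02  0.88] q [ 0.64  0.39  1.75 -0.27  1.12  0.5 ]
```

View pics/w15.png

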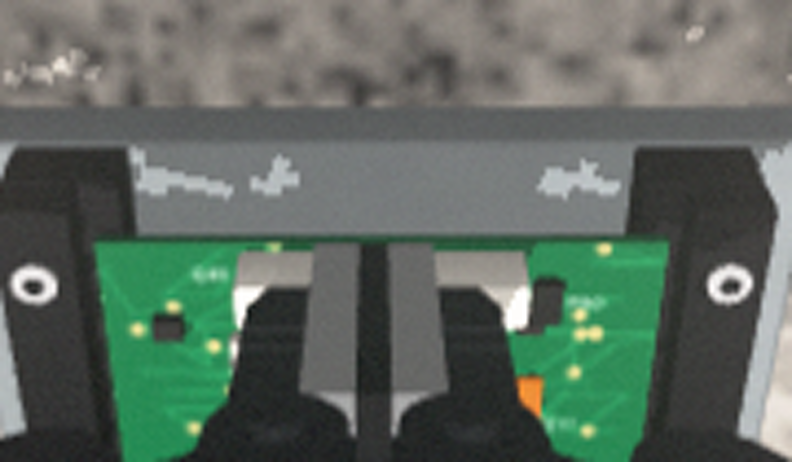

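```bash
python3 -m jog '[[[0.0003,0,0.001,0,0,0,1],[0.0005,0,0.002,0,0,0,1],[0.0008,0,0.003,0,0,0,1],[0.0011,0,0.004,0,0,0,1],[0.0013,0,0.0048,0,0,0,1]]]' 40
python3 - <<'E'
from h import *
st(); w=cam("wrist"); im=w["pixels"][:,:,::-1]; cv2.imwrite("pics/w16.png",cv2.resize(im[195:300,195:375],None,fx=4.4,fy=4.4,interpolation=cv2.INTER_CUBIC))
E
```

```text
time: 11.98
tcp_pos: [0.4535, 0.3207, 0.005]
orientation: [0.367, 0.486, -0.478, 0.633]
force: [-0.4, 0.8, 0.4]
grip_width: -0.0003
t 11.975 jig [-74.3   0.7   5. ] fjig [-0.87 -0.16  0.42] q [ 0.63  0.38  1.75 -0.27  1.11  0.49]
```

View pics/w16.png

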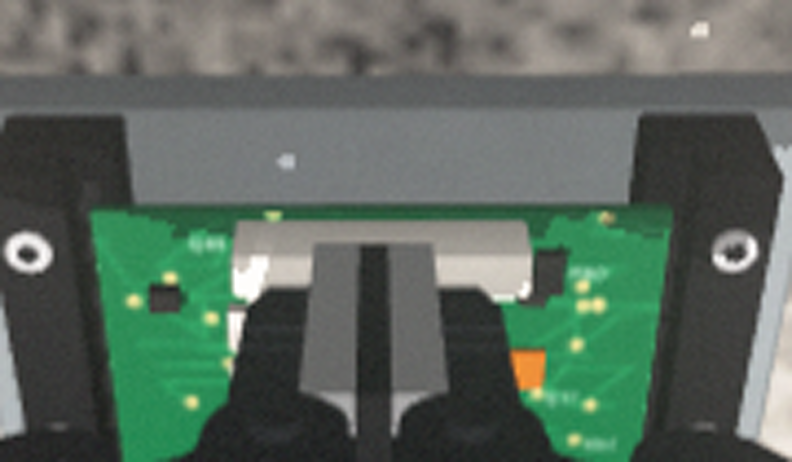

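```bash
python3 -m jog '[[[-0.0097,0,0.0026,0,0,0,1],[-0.0148,0,-0.0167,0,0,0,1],[-0.0132,0,-0.0337,0,0,0,1],[-0.0035,0,-0.0363,0,0,0,1],[0.0013,0,-0.0376,0,0,0,1]]]' 40
python3 - <<'E'
from h import *
st(); w=cam("wrist"); im=w["pixels"][:,:,::-1]; cv2.imwrite("pics/w17.png",cv2.resize(im[195:300,195:375],None,fx=4.4,fy=4.4,interpolation=cv2.INTER_CUBIC))
E
```

```text
time: 12.65
tcp_pos: [0.4424, 0.3547, -0.0078]
orientation: [0.366, 0.486, -0.479, 0.633]
force: [0.3, -0.7, 0.6]
grip_width: -0.0002
t 12.65 jig [-110.1   -0.6   -7.8] fjig [0.8  0.08 0.55] q [ 0.69  0.44  1.71 -0.27  1.12  0.54]
```

View pics/w17.png

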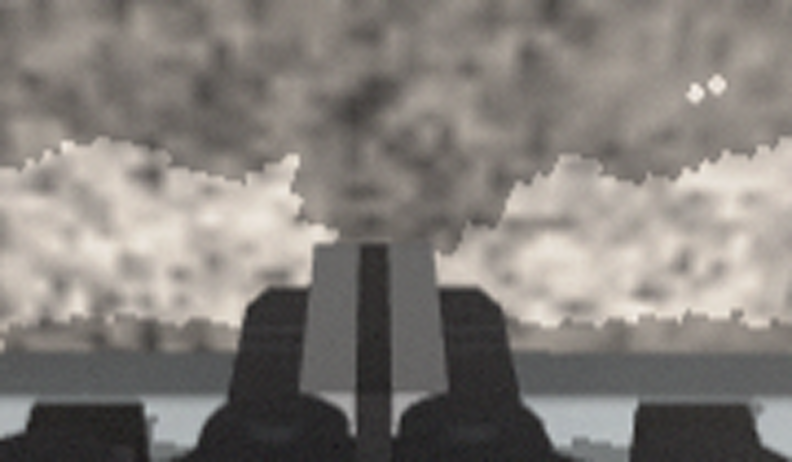

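```bash
python3 -m jog '[[[0.0005,0.0005,0.0035,0,0,0,1],[0.0012,0.0005,0.0065,0,0,0,1],[0.002,0.0005,0.0095,0,0,0,1],[0.0028,0.0005,0.0125,0,0,0,1],[0.0035,0.0005,0.015,0,0,0,1]]]' 40
python3 - <<'E'
from h import *
st(); w=cam("wrist"); im=w["pixels"][:,:,::-1]; cv2.imwrite("pics/w18.png",cv2.resize(im[195:300,195:375],None,fx=4.4,fy=4.4,interpolation=cv2.INTER_CUBIC))
E
```

```text
time: 13.32
tcp_pos: [0.4484, 0.3403, -0.0054]
orientation: [0.367, 0.486, -0.478, 0.633]
force: [-0.4, -0.1, -0.8]
grip_width: 0.0006
t 13.325 jig [-94.6   1.2  -5.4] fjig [-0.01 -0.39 -0.84] q [ 0.66  0.42  1.73 -0.27  1.11  0.52]
```

View pics/w18.png

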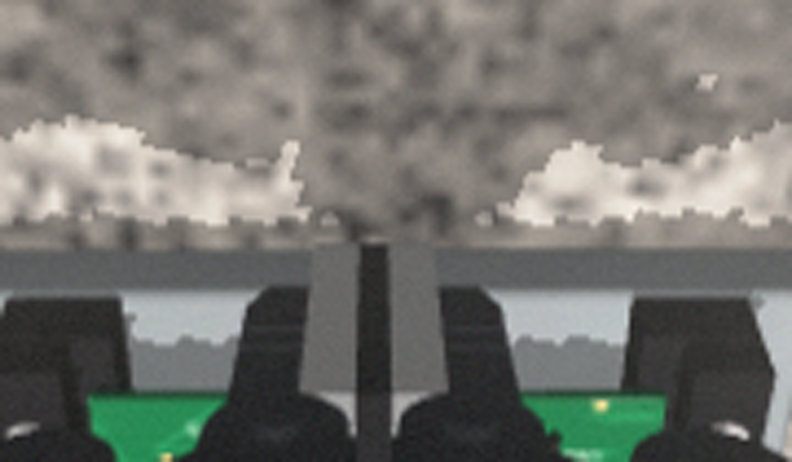

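```bash
python3 -m jog '[[[0.0004,0,0.0016,0,0,0,1],[0.0009,0,0.0032,0,0,0,1],[0.0013,0,0.0048,0,0,0,1],[0.0017,0,0.0064,0,0,0,1],[0.0021,0,0.0077,0,0,0,1]]]' 40
python3 - <<'E'
from h import *
st(); w=cam("wrist"); im=w["pixels"][:,:,::-1]; cv2.imwrite("pics/w19.png",cv2.resize(im[195:300,195:375],None,fx=4.4,fy=4.4,interpolation=cv2.INTER_CUBIC))
E
```

```text
time: 14.0
tcp_pos: [0.4504, 0.3328, -0.0056]
orientation: [0.367, 0.486, -0.478, 0.633]
force: [1.4, -0.8, -0.3]
grip_width: -0.0001
t 14.0 jig [-86.9   1.1  -5.6] fjig [ 1.18  1.09 -0.32] q [ 0.65  0.41  1.74 -0.27  1.11  0.51]
```

View pics/w19.png

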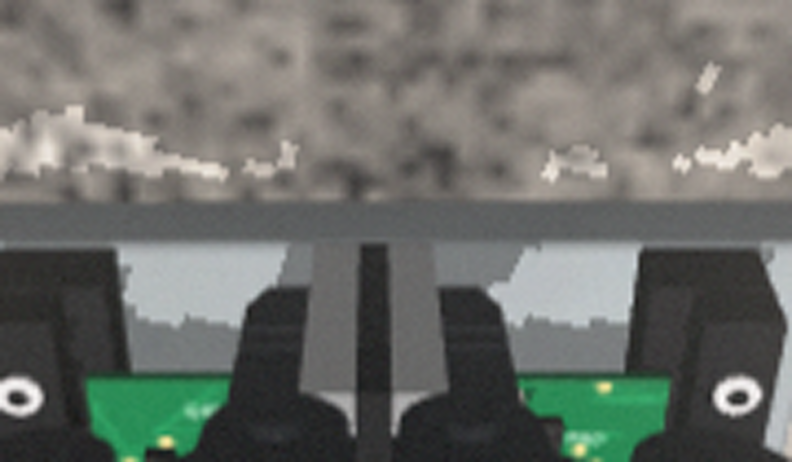

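```bash
python3 -m jog '[[[0.0004,0,0.0017,0,0,0,1],[0.0009,0,0.0034,0,0,0,1],[0.0013,0,0.0051,0,0,0,1],[0.0018,0,0.0068,0,0,0,1],[0.0023,0,0.0085,0,0,0,1]]]' 40
python3 - <<'E'
from h import *; import pickle
st(); w=cam("wrist"); im=w["pixels"][:,:,::-1]; cv2.imwrite("pics/w20.png",cv2.resize(im[195:300,195:375],None,fx=4.4,fy=4.4,interpolation=cv2.INTER_CUBIC)); pickle.dump(w,open("w20.pkl","wb"))
c=cam("top"); p=c["pixels"][:,:,::-1]; pickle.dump(c,open("top20.pkl","wb"))
cv2.imwrite("pics/t20.png",cv2.resize(p[160:230,215:285],None,fx=8,fy=8,interpolation=cv2.INTER_CUBIC))
E
```

```text
time: 14.68
tcp_pos: [0.4529, 0.3243, -0.0056]
orientation: [0.367, 0.486, -0.478, 0.633]
force: [0.4, 0.9, 0.6]
grip_width: 0.0002
t 14.675 jig [-78.    1.2  -5.6] fjig [-0.71  0.64  0.58] q [ 0.64  0.4   1.75 -0.28  1.1   0.5 ]
```

View pics/w20.png

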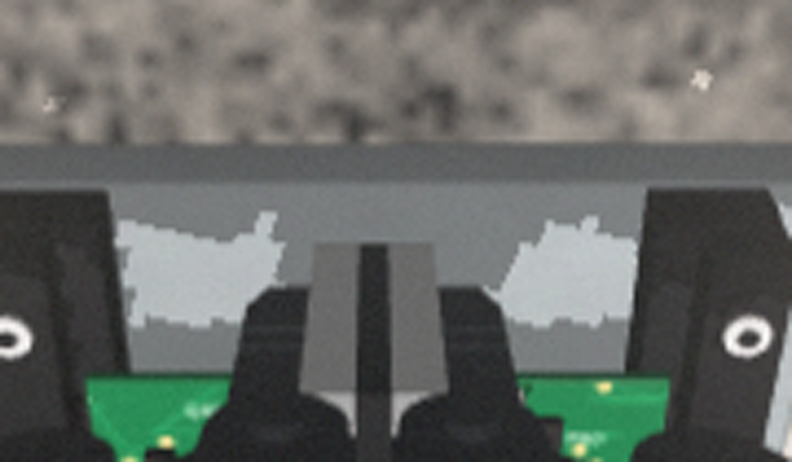

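View pics/t20.png

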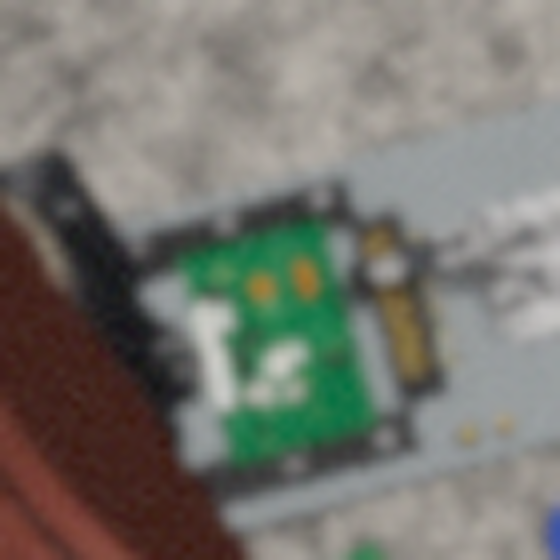

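```bash
python3 - <<'E'
from h import *; import pickle
w=pickle.load(open("w20.pkl","rb"))
for cx in(150,600): print(w2j(onz(w,(195+cx/4.4,195+376/4.4-.4),.024)))
for n in("top1","top20"):
    c=pickle.load(open(n+".pkl","rb")); hsv=cv2.cvtColor(c["pixels"],cv2.COLOR_RGB2HSV)
    m=cv2.inRange(hsv,(55,90,40),(95,255,255)); 
    ys,xs=np.nonzero(m); P=np.array([w2j(onz(c,(x,y),.024)) for x,y in zip(xs,ys) if 220<x<275 and 180<y<228])
    P=P[abs(P[:,1])<34]
    print(n,[P[abs(P[:,1]-b)<4][:,0].max() for b in(-24,-12,0,12,24)])
E
```

```text
[-80.5 -26.   24. ]
[-80.4  26.5  24. ]
top1 [np.float64(-43.9), np.float64(-44.3), np.float64(-43.3), np.float64(-44.9), np.float64(-43.9)]
top20 [np.float64(-30.0), np.float64(-30.5), np.float64(-29.5), np.float64(-29.2), np.float64(-30.7)]
```

```bash
python3 -m jog '[[[0.0003,0,0.0012,0,0,0,1],[0.0006,0,0.0024,0,0,0,1],[0.001,0,0.0036,0,0,0,1],[0.0013,0,0.0048,0,0,0,1],[0.0016,0,0.0058,0,0,0,1]]]' 40
python3 - <<'E'
from h import *; st()
E
python3 -m jog '[[[0.0001,0,0.0005,0,0,0,1],[0.0003,0,0.001,0,0,0,1],[0.0004,0,0.0014,0,0,0,1],[0.0005,0,0.0018,0,0,0,1],[0.0005,0,0.0018,0,0,0,1]]]' 40
python3 - <<'E'
from h import *; st()
E
```

```text
time: 15.4
tcp_pos: [0.4545, 0.3186, -0.0057]
orientation: [0.367, 0.486, -0.478, 0.633]
force: [1.0, -0.1, 0.7]
grip_width: 0.0001
t 15.4 jig [-72.1   1.1  -5.7] fjig [0.41 0.97 0.66] q [ 0.63  0.4   1.76 -0.28  1.1   0.49]
time: 16.02
tcp_pos: [0.455, 0.3168, -0.0057]
orientation: [0.367, 0.486, -0.478, 0.633]
force: [-0.1, 0.0, -0.2]
grip_width: -0.0
t 16.025 jig [-70.2   1.1  -5.7] fjig [-0.03 -0.07 -0.19] q [ 0.63  0.4   1.76 -0.28  1.09  0.49]
```

```bash
python3 -m jog '[[[0.0001,0,0.0004,0,0,0,1],[0.0002,0,0.0007,0,0,0,1],[0.0003,0,0.001,0,0,0,1],[0.0003,0,0.0012,0,0,0,1],[0.0003,0,0.0012,0,0,0,1]]]' 40
python3 - <<'E'
from h import *; import pickle; st()
w=cam("wrist"); im=w["pixels"][:,:,::-1]; cv2.imwrite("pics/w21.png",cv2.resize(im[195:300,195:375],None,fx=4.4,fy=4.4,interpolation=cv2.INTER_CUBIC)); 
c=cam("top"); p=c["pixels"][:,:,::-1]
cv2.imwrite("pics/t21.png",cv2.resize(p[160:230,215:285],None,fx=8,fy=8,interpolation=cv2.INTER_CUBIC))
E
```

```text
time: 16.65
tcp_pos: [0.4553, 0.3159, -0.0057]
orientation: [0.367, 0.486, -0.478, 0.633]
force: [-0.4, 3.0, 0.8]
grip_width: -0.0001
t 16.65 jig [-69.3   1.1  -5.7] fjig [-2.98  0.42  0.78] q [ 0.62  0.39  1.76 -0.28  1.09  0.49]
```

View pics/w21.png

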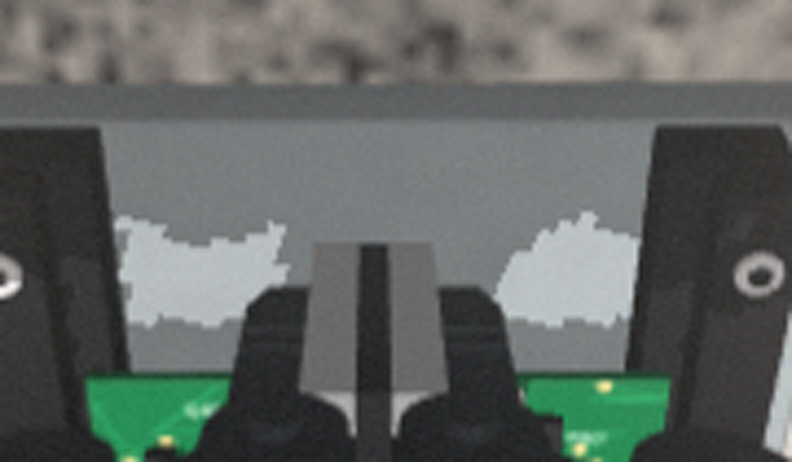

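View pics/t21.png

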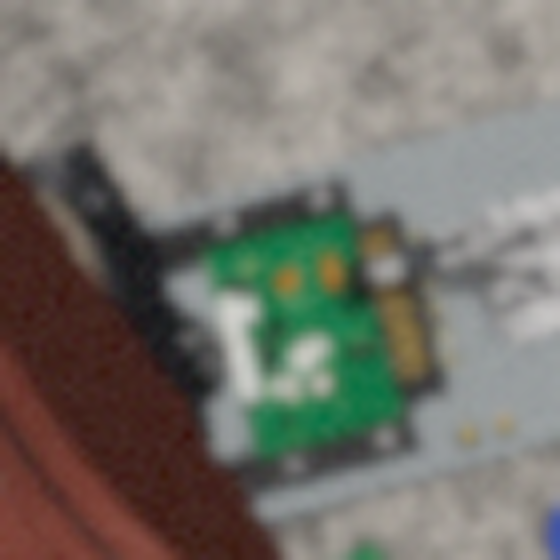

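```bash
python3 -m jog '[[[0.0001,0,0.0003,0,0,0,1],[0.0001,0,0.0003,0,0,0,1],[0.0001,0,0.0003,0,0,0,1],[0.0001,0,0.0003,0,0,0,1],[0.0001,0,0.0003,0,0,0,1]]]' 40
python3 - <<'E'
from h import *; st()
E
```

```text
time: 17.38
tcp_pos: [0.4553, 0.3158, -0.0057]
orientation: [0.367, 0.486, -0.478, 0.633]
force: [-1.9, 5.4, 0.1]
grip_width: 0.0
t 17.375 jig [-69.1   1.1  -5.7] fjig [-5.76 -0.37  0.07] q [ 0.62  0.39  1.76 -0.28  1.09  0.49]
```

```bash
python3 -m jog '[[[-0.003,0,-0.0116,0,0,0,1],[-0.0093,0,-0.0348,0,0,0,1],[-0.0323,0,-0.0431,0,0,0,1],[-0.0806,0,-0.0302,0,0,0,1],[-0.1385,0,-0.0146,0,0,0,1]]]' 40
python3 - <<'E'
from h import *; st(); goto(j2w(.12,0,.24),jdown(TH,0))
c=cam("top"); p=c["pixels"][:,:,::-1]
cv2.imwrite("pics/t22.png",cv2.resize(p[150:250,215:345],None,fx=6,fy=6,interpolation=cv2.INTER_CUBIC))
w=cam("wrist"); save(w,"wrist22")
E
```

```text
time: 18.0
tcp_pos: [0.4402, 0.3639, 0.1243]
orientation: [0.365, 0.486, -0.479, 0.633]
force: [0.6, 0.6, 0.3]
grip_width: -0.0
t 18.0 jig [-119.6   -0.2  124.3] fjig [-0.44  0.8   0.29] q [ 0.7   0.28  1.63 -0.24  1.35  0.49]
shift mm [-4.940e+01 -1.000e-01  2.615e+02] turn [-0.  15.1  0.2]
```

View pics/t22.png

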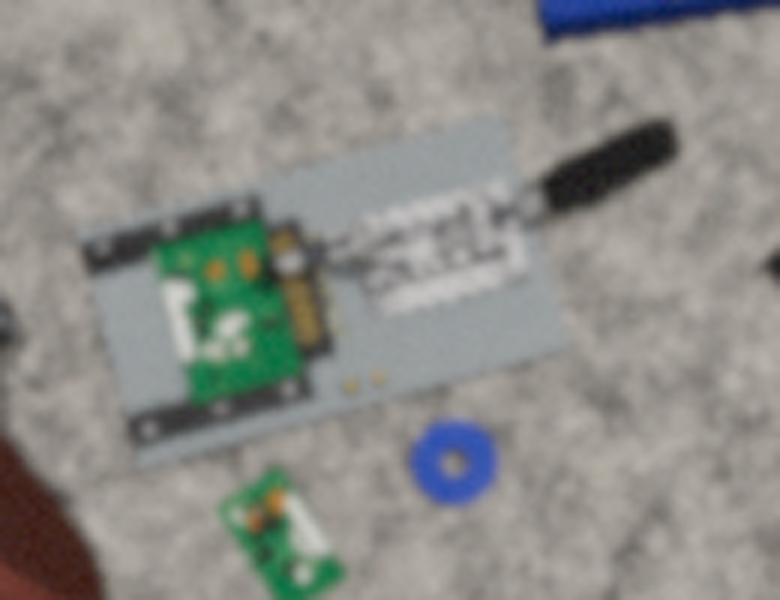

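View pics/wrist22.png

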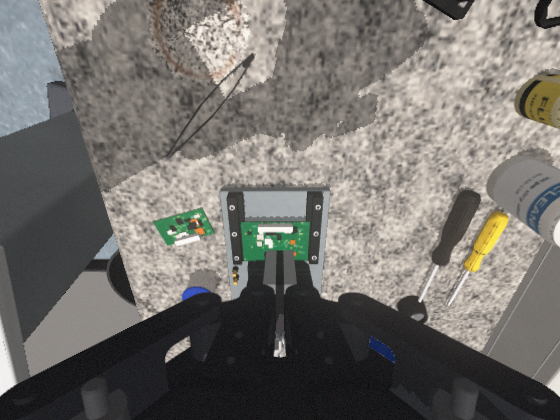

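```bash
python3 - <<'E'
from h import *; import pickle
def onplane(c,p):
    e,d=ray(c,p); n=np.array([-np.sin(TH),np.cos(TH),0]); o=np.array([*T,0]); return w2j(e+d*(n@(o-e))/(n@d))
f=lambda a,b,s,ox,oy:(ox+(a+.5)/s-.5,oy+(b+.5)/s-.5)
t=pickle.load(open("top1.pkl","rb")); s=pickle.load(open("scene1.pkl","rb")); w=pickle.load(open("wrist2.pkl","rb"))
# top: handle mid, tip ; scene: base, mid, tip
for q in [(545,195),(610,165),(670,138)]: print("top",onplane(t,f(*q,6,215,150)))
for q in [(405,150),(425,95),(443,35)]: print("scene",onplane(s,f(*q,6,220,160)))
# triangulate tip centre
def tri(L):
    A=np.zeros((3,3));b=np.zeros(3)
    for c,p in L:
        e,d=ray(c,p); d/=np.linalg.norm(d); M=np.eye(3)-np.outer(d,d); A+=M;b+=M@e
    return w2j(np.linalg.solve(A,b))
print(tri([(t,f(665,138,6,215,150)),(s,f(443,40,6,220,160)),(w,(340,272))]))
print(tri([(t,f(548,193,6,215,150)),(s,f(407,148,6,220,160)),(w,(336,232))]))
E
```

```text
top [94.8  0.  95.5]
top [120.5   0.  121.1]
top [143.5   0.  142.4]
scene [93.7  0.  96.4]
scene [116.4   0.  117.4]
scene [136.8   0.  143.5]
[140.9   1.1 134.2]
[96.3 -0.6 96.1]
```

```bash
python3 - <<'E'
from h import *; goto(j2w(.118,0,.17),jdown(TH,0))
E
python3 -m jog '[[[-0.03,0,0.048,0,3,0,1],[-0.02,0,0.096,0,6,0,1],[0.0,0,0.144,0,9,0,1],[0.01,0,0.192,0,12,0,1],[0.018,0,0.242,0,15,0,1]]]' 40
python3 - <<'E'
from h import *; st();goto(j2w(.118,0,.15),jdown(TH,0))
p,r=tool(); w=cam("wrist"); save(w,"wrist23")
s=cam("scene"); im=s["pixels"][:,:,::-1]; cv2.imwrite("pics/s23.png",cv2.resize(im[130:230,230:330],None,fx=6,fy=6,interpolation=cv2.INTER_CUBIC))
E
```

```text
shift mm [ 24.7  -5.3 241.6] turn [-0.1 14.7 -0.7]
time: 18.73
tcp_pos: [0.5071, 0.1336, 0.1694]
orientation: [0.426, 0.565, -0.425, 0.564]
force: [0.8, 0.6, 0.5]
grip_width: -0.0001
t 18.725 jig [120.3   0.7 169.4] fjig [-0.4   0.93  0.53] q [ 0.11  0.01  1.82  0.    1.31 -0.17]
shift mm [19.4 -0.7 -2.2] turn [-0.  -0.1  0. ]
```

View pics/wrist23.png

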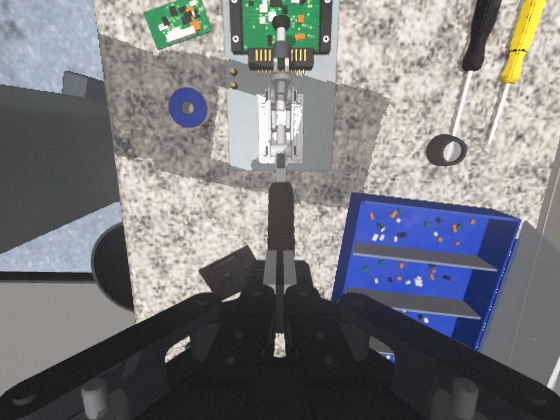

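View pics/s23.png

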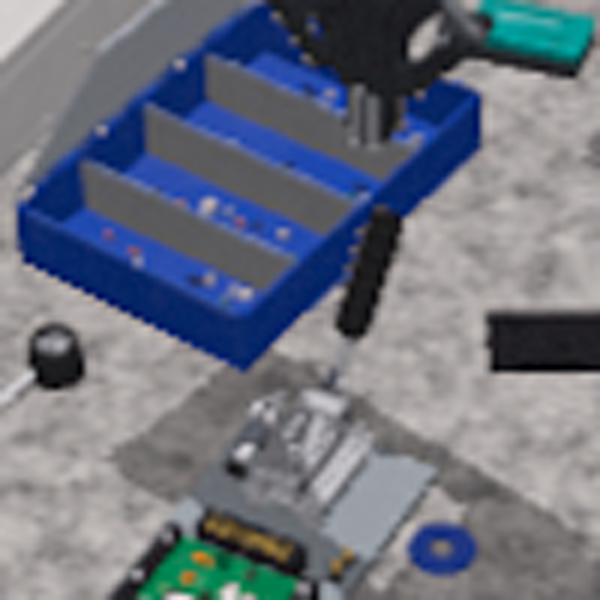

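```bash
python3 - <<'E'
from h import *; s=cam("scene")
def onplane(c,p,y):
    e,d=ray(c,p); n=np.array([-np.sin(TH),np.cos(TH),0]); o=j2w(0,y,0); return w2j(e+d*(n@(o-e))/(n@d))
for a,b in((350,138),(375,145),(390,145)): print(onplane(s,(230+(a+.5)/6-.5,130+(b+.5)/6-.5),0))
p,r=tool(); print([((q[0]-230+.5)*6,(q[1]-130+.5)*6) for q in proj(s,[p,p+r.apply([-.015,0,0]),p+r.apply([-.029,0,0]),p+r.apply([-.029,0,-.011])])])
E
```

```text
[102.5  -0.  221.5]
[128.7  -0.  197.4]
[144.9   0.  185.3]
[(np.float64(368.0255273985847), np.float64(192.91491031855503)), (np.float64(367.7818437282442), np.float64(170.7848647498139)), (np.float64(367.55163287646474), np.float64(149.86955066159368)), (np.float64(357.1546596753353), np.float64(162.24280779129265))]
```

```bash
python3 -m jog '[[[0.012,-0.0007,-0.001,0,0,0,1],[0.024,-0.0007,-0.002,0,0,0,1],[0.034,-0.0007,-0.002,0,0,0,1],[0.043,-0.0007,-0.002,0,0,0,1],[0.050,-0.0007,-0.002,0,0,0,1]]]' 40
python3 - <<'E'
from h import *; st()
E
python3 -m jog '[[[0.004,0,0,0,0,0,1],[0.008,0,0,0,0,0,1],[0.012,0,0,0,0,0,1],[0.016,0,0,0,0,0,1],[0.020,0,0,0,0,0,1]]]' 40
python3 - <<'E'
from h import *; st()
w=cam("wrist"); save(w,"wrist24")
s=cam("scene"); im=s["pixels"][:,:,::-1]; cv2.imwrite("pics/s24.png",cv2.resize(im[130:230,230:330],None,fx=6,fy=6,interpolation=cv2.INTER_CUBIC))
E
```

```text
time: 19.5
tcp_pos: [0.5055, 0.1362, 0.1187]
orientation: [0.426, 0.565, -0.426, 0.564]
force: [1.1, 0.0, -0.0]
grip_width: -0.0001
t 19.5 jig [ 1.173e+02 -1.000e-01  1.187e+02] fjig [ 0.28  1.08 -0.05] q [ 0.11  0.06  1.87 -0.    1.22 -0.17]
time: 20.12
tcp_pos: [0.5059, 0.1358, 0.0994]
orientation: [0.426, 0.564, -0.426, 0.564]
force: [-0.2, 0.2, 0.3]
grip_width: -0.0001
t 20.125 jig [1.178e+02 1.000e-01 9.940e+01] fjig [-0.25 -0.17  0.26] q [ 0.11  0.08  1.89 -0.    1.18 -0.17]
```

View pics/s24.png

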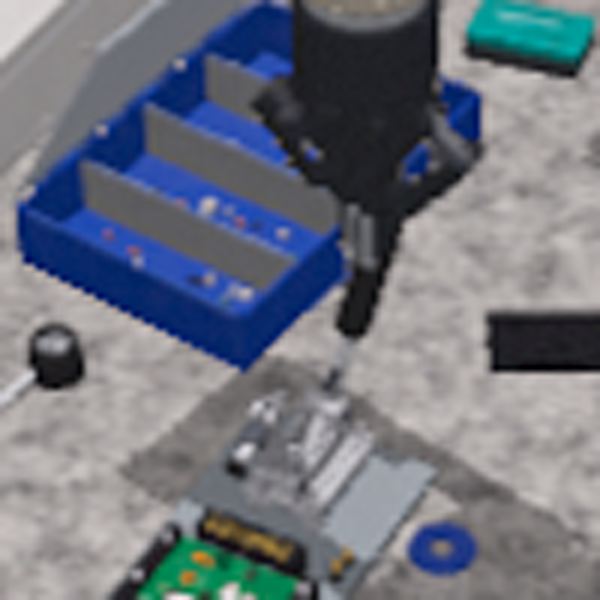

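View pics/wrist24.png

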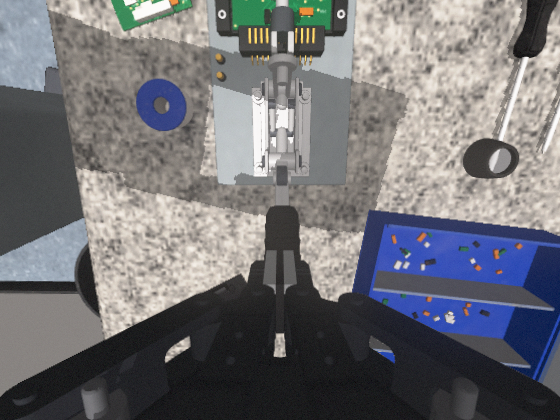

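```bash
python3 -m jog '[[[0.003,0,0,0,0,0,1],[0.006,0,0,0,0,0,1],[0.009,0,0,0,0,0,1],[0.012,0,0,0,0,0,1],[0.015,0,0,0,0,0,1]]]' 40
python3 - <<'E'
from h import *; st()
E
python3 -m jog '[[[0.003,0,0,0,0,0,1],[0.006,0,0,0,0,0,1],[0.009,0,0,0,0,0,1],[0.012,0,0,0,0,0,1],[0.015,0,0,0,0,0,1]]]' 40
python3 - <<'E'
from h import *; st()
w=cam("wrist"); save(w,"wrist25")
s=cam("scene"); im=s["pixels"][:,:,::-1]; cv2.imwrite("pics/s25.png",cv2.resize(im[130:230,230:330],None,fx=6,fy=6,interpolation=cv2.INTER_CUBIC))
E
```

```text
time: 20.85
tcp_pos: [0.5058, 0.1358, 0.0843]
orientation: [0.426, 0.564, -0.426, 0.564]
force: [0.3, 0.1, 0.7]
grip_width: 0.0001
t 20.85 jig [117.8   0.   84.3] fjig [0.02 0.28 0.74] q [ 0.11  0.1   1.9   0.    1.15 -0.17]
time: 21.48
tcp_pos: [0.5058, 0.1358, 0.0693]
orientation: [0.426, 0.564, -0.426, 0.564]
force: [-0.1, -0.3, -0.0]
grip_width: 0.0002
t 21.475 jig [117.8   0.   69.3] fjig [ 0.28 -0.22 -0.02] q [ 0.11  0.12  1.91 -0.    1.12 -0.17]
```

View pics/s25.png

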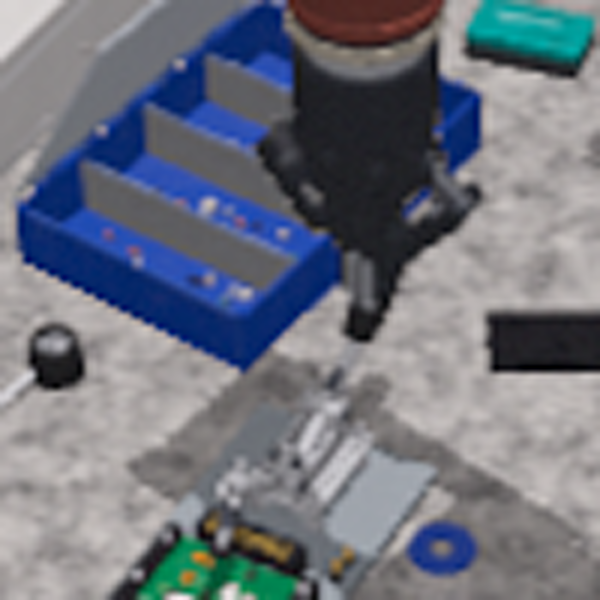

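View pics/wrist25.png

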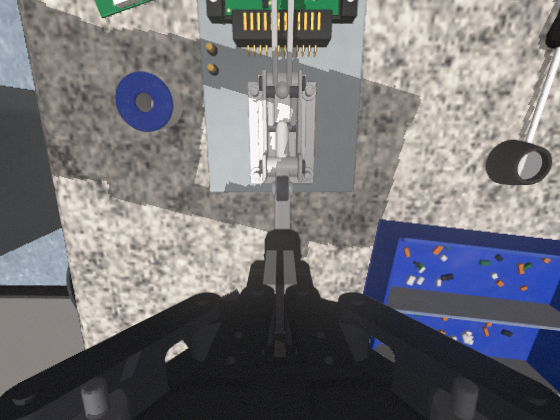

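```bash
python3 -m jog '[[[0.0015,0,0,0,0,0,1],[0.003,0,0,0,0,0,1],[0.005,0,0,0,0,0,1],[0.0065,0,0,0,0,0,1],[0.008,0,0,0,0,0,1]]]' 40
python3 - <<'E'
from h import *; st()
E
python3 -m jog '[[[0.001,0,0,0,0,0,1],[0.002,0,0,0,0,0,1],[0.003,0,0,0,0,0,1],[0.004,0,0,0,0,0,1],[0.005,0,0,0,0,0,1]]]' 40
python3 - <<'E'
from h import *; st()
E
```

```text
time: 22.2
tcp_pos: [0.5058, 0.1358, 0.0614]
orientation: [0.426, 0.564, -0.426, 0.564]
force: [0.4, -0.1, 0.3]
grip_width: 0.0
t 22.2 jig [117.8   0.   61.4] fjig [0.23 0.32 0.27] q [ 0.11  0.13  1.91 -0.    1.1  -0.17]
time: 22.82
tcp_pos: [0.5059, 0.1358, 0.0565]
orientation: [0.426, 0.564, -0.426, 0.564]
force: [0.2, 0.5, -0.2]
grip_width: -0.0001
t 22.825 jig [1.178e+02 1.000e-01 5.650e+01] fjig [-0.46  0.35 -0.19] q [ 0.11  0.14  1.91 -0.    1.09 -0.17]
```

```bash
python3 -m jog '[[[0.001,0,0,0,0,0,1],[0.002,0,0,0,0,0,1],[0.003,0,0,0,0,0,1],[0.004,0,0,0,0,0,1],[0.005,0,0,0,0,0,1]]]' 40
python3 - <<'E'
from h import *; st()
E
python3 -m jog '[[[0.001,0,0,0,0,0,1],[0.002,0,0,0,0,0,1],[0.003,0,0,0,0,0,1],[0.004,0,0,0,0,0,1],[0.004,0,0,0,0,0,1]]]' 40
python3 - <<'E'
from h import *; st()
w=cam("wrist"); save(w,"wrist26")
E
```

```text
time: 23.45
tcp_pos: [0.5065, 0.1355, 0.0523]
orientation: [0.426, 0.564, -0.426, 0.565]
force: [-1.2, -2.2, 6.9]
grip_width: -0.0001
t 23.45 jig [118.3   0.6  52.3] fjig [ 1.76 -1.74  6.93] q [ 0.11  0.14  1.92 -0.    1.08 -0.17]
time: 24.08
tcp_pos: [0.5069, 0.1354, 0.0484]
orientation: [0.426, 0.564, -0.426, 0.565]
force: [0.5, -2.0, 5.8]
grip_width: 0.0002
t 24.075 jig [118.5   0.9  48.4] fjig [ 2.07 -0.09  5.8 ] q [ 0.11  0.15  1.92 -0.    1.07 -0.17]
```

View pics/wrist26.png

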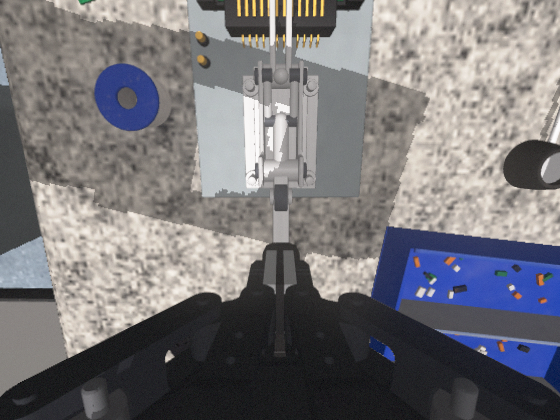

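```bash
python3 -m jog '[[[0.001,0,0,0,0,0,1],[0.002,0,0,0,0,0,1],[0.003,0,0,0,0,0,1],[0.004,0,0,0,0,0,1],[0.004,0,0,0,0,0,1]]]' 40
python3 - <<'E'
from h import *; st()
E
python3 -m jog '[[[0.0007,0,0,0,0,0,1],[0.0014,0,0,0,0,0,1],[0.002,0,0,0,0,0,1],[0.0025,0,0,0,0,0,1],[0.0025,0,0,0,0,0,1]]]' 40
python3 - <<'E'
from h import *; st()
E
```

```text
time: 24.75
tcp_pos: [0.5065, 0.1357, 0.0439]
orientation: [0.426, 0.564, -0.426, 0.565]
force: [0.4, -1.6, 4.4]
grip_width: 0.0001
t 24.75 jig [118.    0.7  43.9] fjig [ 1.63 -0.08  4.45] q [ 0.11  0.16  1.92 -0.    1.07 -0.17]
time: 25.38
tcp_pos: [0.5055, 0.1359, 0.0407]
orientation: [0.426, 0.565, -0.426, 0.564]
force: [1.6, -0.7, 2.0]
grip_width: 0.0001
t 25.375 jig [117.6  -0.2  40.7] fjig [1.17 1.36 2.01] q [ 0.11  0.16  1.92  0.    1.06 -0.17]
```

```bash
python3 -m jog '[[[0.0004,0,0,0,0,0,1],[0.0008,0,0,0,0,0,1],[0.0012,0,0,0,0,0,1],[0.0012,0,0,0,0,0,1],[0.0012,0,0,0,0,0,1]]]' 40
python3 - <<'E'
from h import *; st()
E
python3 -m jog '[[[0.0003,0,0,0,0,0,1],[0.0006,0,0,0,0,0,1],[0.001,0,0,0,0,0,1],[0.001,0,0,0,0,0,1],[0.001,0,0,0,0,0,1]]]' 40
python3 - <<'E'
from h import *; st()
E
```

```text
time: 26.0
tcp_pos: [0.5056, 0.1358, 0.0397]
orientation: [0.426, 0.564, -0.426, 0.564]
force: [0.4, 0.6, 1.3]
grip_width: 0.0002
t 26.0 jig [ 1.177e+02 -1.000e-01  3.970e+01] fjig [-0.43  0.5   1.32] q [ 0.11  0.16  1.92  0.    1.06 -0.17]
time: 26.62
tcp_pos: [0.5056, 0.1358, 0.0387]
orientation: [0.426, 0.564, -0.426, 0.564]
force: [-0.7, -0.2, 1.1]
grip_width: 0.0
t 26.625 jig [ 1.177e+02 -1.000e-01  3.870e+01] fjig [-0.01 -0.68  1.12] q [ 0.11  0.16  1.92  0.    1.06 -0.17]
```

```bash
python3 -m jog '[[[0.0003,0,0,0,0,0,1],[0.0006,0,0,0,0,0,1],[0.001,0,0,0,0,0,1],[0.001,0,0,0,0,0,1],[0.001,0,0,0,0,0,1]]]' 40
python3 - <<'E'
from h import *; st()
E
python3 -m jog '[[[0.0003,0,0,0,0,0,1],[0.0006,0,0,0,0,0,1],[0.001,0,0,0,0,0,1],[0.001,0,0,0,0,0,1],[0.001,0,0,0,0,0,1]]]' 40
python3 - <<'E'
from h import *; st()
E
```

```text
time: 27.25
tcp_pos: [0.5057, 0.1358, 0.0378]
orientation: [0.426, 0.564, -0.426, 0.564]
force: [0.8, 0.4, -0.0]
grip_width: -0.0001
t 27.25 jig [117.7  -0.   37.8] fjig [-0.14  0.88 -0.02] q [ 0.11  0.16  1.92  0.    1.05 -0.17]
time: 27.88
tcp_pos: [0.5058, 0.1358, 0.0368]
orientation: [0.426, 0.564, -0.426, 0.564]
force: [0.1, -0.5, 0.1]
grip_width: -0.0004
t 27.875 jig [117.8   0.   36.8] fjig [0.48 0.01 0.14] q [ 0.11  0.17  1.92 -0.    1.05 -0.17]
```

```bash
python3 -m jog '[[[0.0003,0,0,0,0,0,1],[0.0006,0,0,0,0,0,1],[0.001,0,0,0,0,0,1],[0.001,0,0,0,0,0,1],[0.001,0,0,0,0,0,1]]]' 40
python3 - <<'E'
from h import *; st()
w=cam("wrist"); save(w,"wrist27")
s=cam("scene"); im=s["pixels"][:,:,::-1]; cv2.imwrite("pics/s27.png",cv2.resize(im[150:250,230:330],None,fx=6,fy=6,interpolation=cv2.INTER_CUBIC))
E
```

```text
time: 28.5
tcp_pos: [0.5058, 0.1358, 0.0358]
orientation: [0.426, 0.564, -0.426, 0.564]
force: [0.1, -0.2, 0.7]
grip_width: 0.0001
t 28.5 jig [1.178e+02 1.000e-01 3.580e+01] fjig [0.23 0.02 0.67] q [ 0.11  0.17  1.92 -0.    1.05 -0.17]
```

View pics/s27.png

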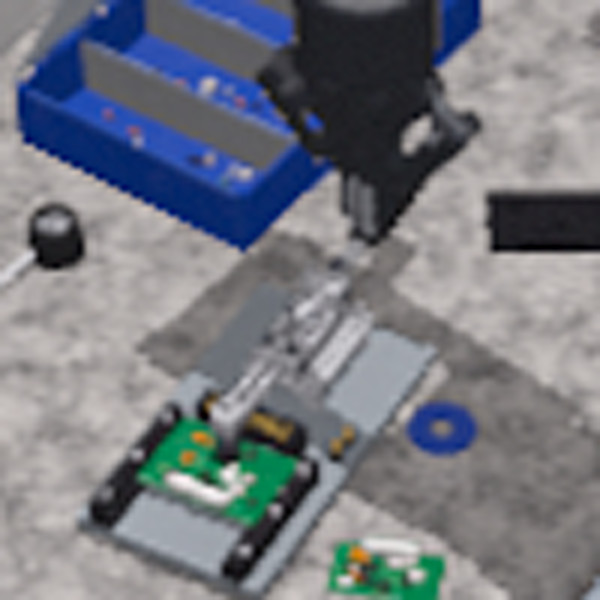

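View pics/wrist27.png

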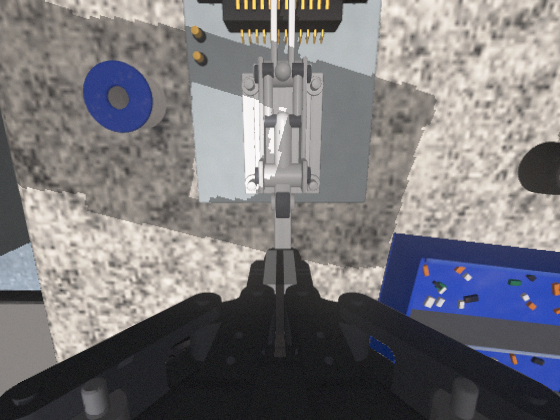

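```bash
python3 -m jog '[[[0.0003,0,0,0,0,0,1],[0.0006,0,0,0,0,0,1],[0.001,0,0,0,0,0,1],[0.001,0,0,0,0,0,1],[0.001,0,0,0,0,0,1]]]' 40
python3 - <<'E'
from h import *; st()
E
python3 -m jog '[[[0.0003,0,0,0,0,0,1],[0.0006,0,0,0,0,0,1],[0.0008,0,0,0,0,0,1],[0.0008,0,0,0,0,0,1],[0.0008,0,0,0,0,0,1]]]' 40
python3 - <<'E'
from h import *; st()
E
```

```text
time: 29.22
tcp_pos: [0.5059, 0.1358, 0.0349]
orientation: [0.426, 0.564, -0.426, 0.564]
force: [-0.1, 0.2, 1.1]
grip_width: 0.0001
t 29.225 jig [1.178e+02 1.000e-01 3.490e+01] fjig [-0.2  -0.06  1.11] q [ 0.11  0.17  1.92 -0.    1.05 -0.17]
time: 29.85
tcp_pos: [0.506, 0.1357, 0.0343]
orientation: [0.426, 0.564, -0.426, 0.564]
force: [-1.3, -1.2, 4.2]
grip_width: 0.0004
t 29.85 jig [117.9   0.2  34.3] fjig [ 0.78 -1.55  4.18] q [ 0.11  0.17  1.92 -0.    1.05 -0.17]
```

```bash
python3 -m jog '[[[0.0002,0,0,0,0,0,1],[0.0004,0,0,0,0,0,1],[0.0004,0,0,0,0,0,1],[0.0004,0,0,0,0,0,1],[0.0004,0,0,0,0,0,1]]]' 40
python3 - <<'E'
from h import *; st()
E
```

```text
time: 30.48
tcp_pos: [0.5061, 0.1357, 0.034]
orientation: [0.426, 0.564, -0.426, 0.565]
force: [-0.2, -2.3, 7.0]
grip_width: 0.0003
t 30.475 jig [117.9   0.3  34. ] fjig [ 2.21 -0.79  7.01] q [ 0.11  0.17  1.92 -0.    1.05 -0.17]
```

```bash
python3 -m jog '[[[-0.003,0,0,0,0,0,1],[-0.010,0,0,0,0,0,1],[-0.03,0,0,0,0,0,1],[-0.06,0,0,0,0,0,1],[-0.10,0,0,0,0,0,1]]]' 40
python3 -m jog '[[[-0.02,-0.03,-0.00,0,0,0,1],[-0.04,-0.06,0,0,0,0,1],[-0.06,-0.09,0,0,0,0,1],[-0.07,-0.12,0,0,0,0,1],[-0.07,-0.12,0,0,0,0,1]]]' 40
python3 - <<'E'
from h import *; st(); import pickle
for n in("top","scene","wrist"):
    c=cam(n); save(c,n+"30"); im=c["pixels"][:,:,::-1]; pickle.dump(c,open(n+"30.pkl","wb"))
    if n=="top": cv2.imwrite("pics/t30.png",cv2.resize(im[150:250,215:345],None,fx=6,fy=6,interpolation=cv2.INTER_CUBIC))
    if n=="scene": cv2.imwrite("pics/s30.png",cv2.resize(im[160:260,220:350],None,fx=6,fy=6,interpolation=cv2.INTER_CUBIC))
E
```

```text
time: 31.1
tcp_pos: [0.5047, 0.1358, 0.1336]
orientation: [0.425, 0.565, -0.427, 0.564]
force: [0.8, -0.6, -0.4]
grip_width: -0.0001
time: 31.72
tcp_pos: [0.39, 0.1028, 0.2047]
orientation: [0.427, 0.564, -0.425, 0.565]
force: [1.2, 0.2, 0.4]
grip_width: 0.0003
t 31.725 jig [ 117.5 -120.4  204.7] fjig [0.11 1.22 0.43] q [ 0.06 -0.35  2.06  0.    1.42 -0.22]
```

View pics/t30.png

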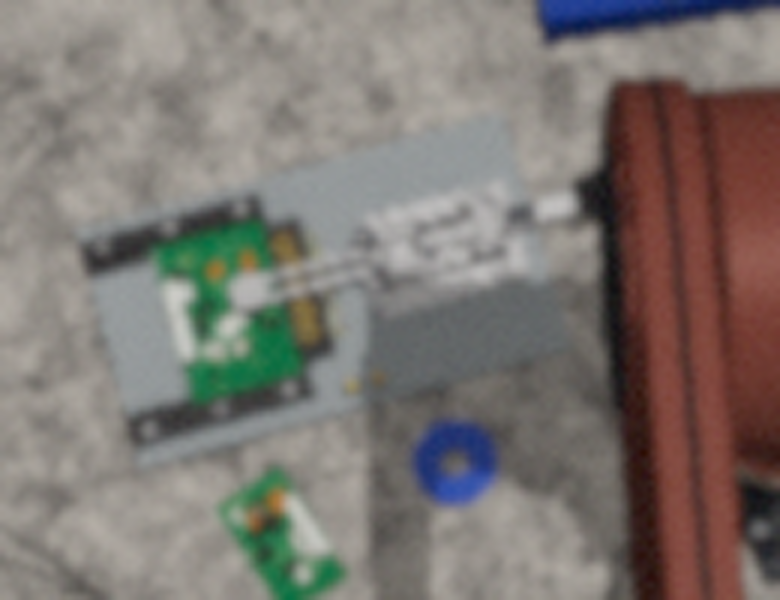

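View pics/s30.png

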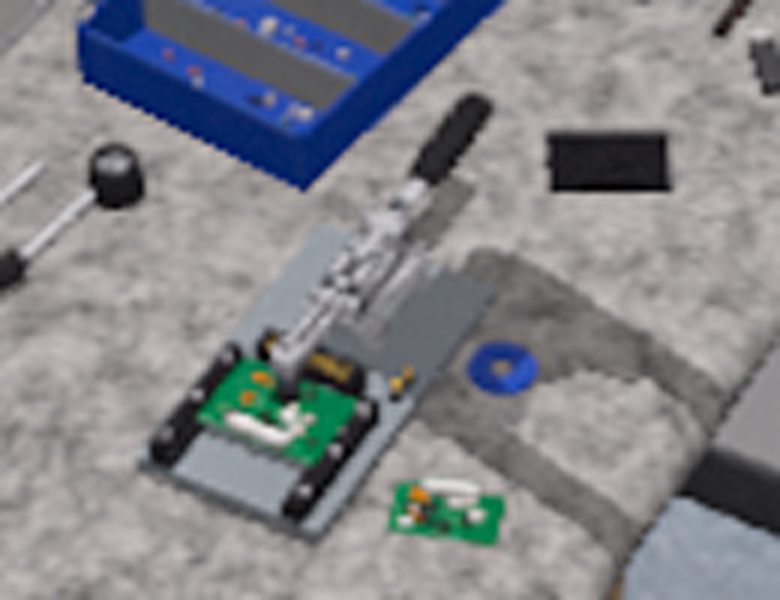

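View pics/wrist30.png

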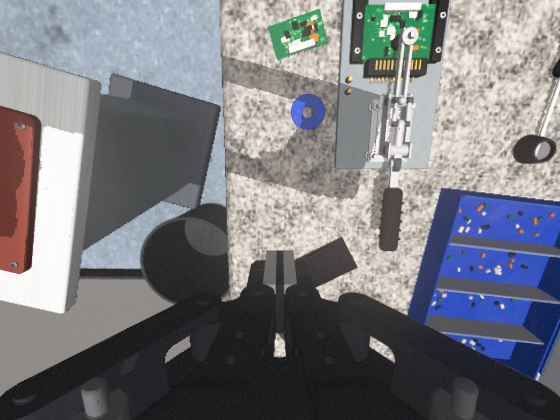

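```bash
python3 - <<'E'
from h import *; import pickle
s=pickle.load(open("scene30.pkl","rb"))
def onplane(c,p):
    e,d=ray(c,p); n=np.array([-np.sin(TH),np.cos(TH),0]); o=j2w(0,0,0); return w2j(e+d*(n@(o-e))/(n@d))
for a,b in((425,172),(478,108)): print("handle",onplane(s,(220+(a+.5)/6-.5,160+(b+.5)/6-.5)))
c=pickle.load(open("top30.pkl","rb")); hsv=cv2.cvtColor(c["pixels"],cv2.COLOR_RGB2HSV)
m=cv2.inRange(hsv,(55,90,40),(95,255,255)); ys,xs=np.nonzero(m)
P=np.array([w2j(onz(c,(x,y),.024)) for x,y in zip(xs,ys) if 220<x<275 and 180<y<228]); P=P[abs(P[:,1])<34]
print([P[abs(P[:,1]-b)<4][:,0].max() for b in(-24,-12,12,24)])
st(); ctrl.finish_job()
E
```

```text
handle [115.3  -0.   62.1]
handle [176.9   0.   58.9]
[np.float64(-18.3), np.float64(-20.5), np.float64(-22.8), np.float64(-20.0)]
t 31.875 jig [ 117.6 -119.6  203.5] fjig [-0.1   0.37  0.81] q [ 0.06 -0.34  2.06  0.    1.42 -0.22]
the job is handed in; nothing more can be done
```

The board is home, the clamp is locked over it, and I handed the job in at about 31.9 s; no verdict is reported.

- **Board:** I pushed it in along the guides until the reading rose from about 3 to 6 N over the last 0.3 mm, which marked the stop. The last top view puts its front edge at jig x ≈ -20 mm, scattering from -18 to -23 across the board. The contact block's face is at -20.
- **Clamp:** The force peaked at 7 N after the pad met the board and fell to about 0 past dead centre. It then climbed again on the stop, and I let off at 7 N. After I backed off, the arm and handle stayed down and level (handle at about z 60 mm), with the pad on the board. I could not read how far the pad is pushed in; that it is locked rests on the feel and the pictures.
- **Other things:** The small board and reel look unmoved. I did not check the heat sink, but the arm did not work near it.

**What went wrong:** The shut fingertips end about 29 mm behind where the tool reading places them. Because of that, my first three tries at the board passed over its header without moving it. The pictures showed this, so I went lower, and the fourth try made contact.

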